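# Clear the packers by colour and dock the carving board

## Task

Set the relief up for carving: clear the way by putting every red packer into the red bin and every blue one into the blue bin, and push the board with the plaster relief along the worktop, without lifting it, into the docking bay until it is fully home against the end stop. Once it is home, press the red-handled lever flat to hold it down. Leave the box of screws alone.

Things in the scene. Friction and masses are not known exactly. Their poses are not given: they have to be found in the camera images.
- bay: Docking bay of beech battens fixed to the worktop, 30 mm high: a channel open at its right end. Origin: at worktop height, where the inner faces of back fence and end stop meet; x away from the robot, y left (yaw within 0.1 rad). Channel: x -136 to 0 mm. Back fence x 0 to 28, y -150 to 0; front rail x -164 to -136, y -135 to -65; end stop y 0 to 28, x -108 to -40. Both rails end in a 45 mm batten splayed outward.
- board: Loose plywood board, 120 (x) x 150 (y) x 25 mm, 0.7 to 1.1 kg, with a white plaster relief fixed on it (80 x 105 mm, 10 mm off centre to -x, top 50 mm up). Origin: centre of its underside. Fully home it lies square in the bay (board x along bay x), left end against the end stop, so its origin is at about (-68, -75) mm in the bay's frame, with 8 mm play to either side.
- lever (a joint): Lever with a cam that holds the board down, on the bay's back fence, hinged on a level axis along the bay's x. 0 = closed: handle flat along the fence, pointing right (bay -y), cam touching the board's top, where it stops. It starts raised at 0.95 to 1.4 rad (limit 1.45), the cam about 3 mm or more clear of the board. Hinge friction (0.1 N m) keeps it where it is left; 1 to 3 N at its end moves it.
- lever_end (a point): Middle of the lever's handle near its end, 95 mm from the hinge. The red grip is a round rod 15 mm thick, 48 to 106 mm from the hinge.
- lever_hinge (a point): On the lever's hinge axis, 46 mm above the worktop, at (14, -30) mm in the bay's frame. From here the handle points up and to bay -y when raised, and swings down to -y when pressed. Bracket and cam fill x -22 to 28, y -55 to -5 mm of the bay, 28 to 60 mm above the worktop, so the cam overhangs the channel there.
- red_bin: Red open-fronted picking bin, fixed, 130 (x) x 96 (y) mm outside, walls 4 mm, floor 4 mm thick, side and back walls 58 mm high, front wall (towards the robot) 34 mm high. Origin: centre of its underside.
- blue_bin: Blue picking bin, same form and size as the red one.
- red1: Red plastic horseshoe packer, 36 (x) x 50 (y) x 10 mm, 30 g, lying flat; a 12 mm wide slot runs in from its -y end as far as the solid +y end, which is 20 mm long. Origin: centre of its underside. May be absent.
- blue1: Blue plastic horseshoe packer, 36 (x) x 50 (y) x 14 mm, 30 g, lying flat; a 12 mm wide slot runs in from its -y end as far as the solid +y end, which is 20 mm long. Origin: centre of its underside. May be absent.
- red2: Red plastic horseshoe packer, 36 (x) x 50 (y) x 10 mm, 30 g, lying flat; a 12 mm wide slot runs in from its -y end as far as the solid +y end, which is 20 mm long. Origin: centre of its underside. May be absent.
- blue2: Blue plastic horseshoe packer, 36 (x) x 50 (y) x 14 mm, 30 g, lying flat; a 12 mm wide slot runs in from its -y end as far as the solid +y end, which is 20 mm long. Origin: centre of its underside. May be absent.
- red3: Red plastic horseshoe packer, 36 (x) x 50 (y) x 10 mm, 30 g, lying flat; a 12 mm wide slot runs in from its -y end as far as the solid +y end, which is 20 mm long. Origin: centre of its underside. May be absent.
- blue3: Blue plastic horseshoe packer, 36 (x) x 50 (y) x 14 mm, 30 g, lying flat; a 12 mm wide slot runs in from its -y end as far as the solid +y end, which is 20 mm long. Origin: centre of its underside. May be absent.
- screws: Small green and brown box of screws, 62 x 82 x 36 mm, loose, standing behind the bay; a bystander. Origin: centre of its underside.

How it is judged:
On the way, in this order (a step that is already met when the one before it is completed fails the run):
1. the board is fully home in the bay, the lever still raised (y of board in the frame of bay between -0.0815 and -0.07 m and x of board in the frame of bay between -0.08 and -0.056 m and angle between the x axis of board and the x axis of bay, either way round below 0.08 rad and height (world z) of board below 0.004 m and value of joint lever above 0.3 rad), for 0.2 s.
2. the lever is pressed flat over the board (value of joint lever below 0.12 rad), for 0.2 s.
At the end, for the whole second after the job is handed in: The board lies flat in the bay, its end within about 6 mm of the end stop and within 0.08 rad of square; the lever is flat (under 0.12 rad); every red packer present lies in the red bin and every blue one in the blue bin, at rest (y of board in the frame of bay between -0.0815 and -0.07 m and x of board in the frame of bay between -0.08 and -0.056 m and angle between the x axis of board and the x axis of bay, either way round below 0.08 rad and height (world z) of board below 0.004 m and value of joint lever below 0.12 rad and linear speed of each of board, red1, blue1, red2, blue2, red3, blue3 below 0.02 m/s and x of red1 in the frame of red_bin between -0.063 and 0.063 m and y of red1 in the frame of red_bin between -0.046 and 0.046 m and height (world z) of each of red1, blue1, red2, blue2, red3, blue3 below 0.05 m and x of blue1 in the frame of blue_bin between -0.063 and 0.063 m and y of blue1 in the frame of blue_bin between -0.046 and 0.046 m and x of red2 in the frame of red_bin between -0.063 and 0.063 m and y of red2 in the frame of red_bin between -0.046 and 0.046 m and x of blue2 in the frame of blue_bin between -0.063 and 0.063 m and y of blue2 in the frame of blue_bin between -0.046 and 0.046 m and x of red3 in the frame of red_bin between -0.063 and 0.063 m and y of red3 in the frame of red_bin between -0.046 and 0.046 m and x of blue3 in the frame of blue_bin between -0.063 and 0.063 m and y of blue3 in the frame of blue_bin between -0.046 and 0.046 m); the robot touches nothing.
It fails at once if the board is lifted off the worktop (more than 15 mm) or tipped (height (world z) of board above 0.015 m or angle between board's own z axis and vertical above 0.2 rad).
It fails at once if the screw box is shifted by more than 4 cm (distance of screws from where it was at the start of the episode above 0.04 m).
Of red1, blue1, red2, blue2, red3, blue3 only 4 to 6 are there at a start; the rules pass over those that are not, and their reading is None.
At some moment in a run one of red1, blue1, red2, blue2, red3, blue3 may be knocked a few centimetres aside while the robot is not near it.
Once in a run the grip may slacken for a moment while it holds something.
It also fails if it takes over 210 s, if anything falls off the work surface, if the arm or the gripper's body presses on something with over 40 N, if the wrist force passes 120 N, or if a joint passes its speed limit or range.

## Robot

A 6-joint arm with a two-finger parallel gripper is mounted at the origin on the work surface; the furniture and walls round the work are solid. World frame = base frame: x ahead of the robot, y to its left, z up, the work surface at z = 0. Lengths are in m, angles in rad, forces in N, time in s.
With the tool pointing down it reaches from about 0.275 to 0.825 m from the base axis. Payload 5.2 kg.
Tool frame: the origin (TCP) lies where the fingers leave the gripper's body, on its centre line; the fingertips stand 84 mm ahead of it and the grasp point (between the pads) lies 65 mm ahead of it (bot.nose_length is the distance from the TCP to the fingertips, in m); z points along the fingers, y is the line along which they close (so a half turn about z gives the same grasp; the last joint's range is limited). The gripper opens to 93 mm and grips with 3 to 60 N. Pads are 15 mm wide; open, the fingers measure 128 mm over their backs; the gripper's body (75 mm by 188 mm) begins 65 mm behind the grasp point.
Start: joints at [0.984, 0.259, 1.535, -0, 1.348, -0.203], TCP at [0.206, 0.51, 0.303] pointing down, gripper open.
Joint ranges: [-3.14, 3.14], [-0.91, 2.08], [0.19, 2.58], [-1.22, 4.36], [0.22, 2.71], [-3.12, 3.12]. Speed limits (rad/s): [2.57, 2.57, 3.14, 3.14, 3.14, 3.14].

## Interface

Orientations are given as a rotation vector (axis times angle).
In Python, from station import bot gives the robot as it stands. The module is installed in compiled form; this text tells all that it offers.
- The arm moves only by the shell command python3 -m inch 'ROWS' [FORCE]. ROWS is JSON, a list of rows, each an object with "linear": the shift along the world's x, y, z in units of 0.075 m (1.0 is 0.075 m), a list of three; "rotation": the turn, a rotation vector about the world's x, y, z in units of 45 degrees (1.0 is 45 degrees), a list of three; "jaw": the opening, from 0 (shut) to 1 (fully open). A call has 1 to 12 rows; each row shifts and turns the commanded pose from where the row before left it; what a row does not reach is not made up. A row lasts 1/10 s, in which the tool goes at most 50 mm and 8.59 degrees, less where a joint would pass 70% of its speed; a pose out of reach is approached as far as the arm can. A call with a number of a shift or a turn outside -1 to 1 is refused whole. A call with a gripper value outside its range is refused whole. The fingers move at their own pace and stop on an object; FORCE is the grip in N (left out, the last holds). Time passes only in rows, so rows that do not move let the fingers close. It gives the time, the measured TCP pose, the force, the opening and the grip force at its end, in the units of the state.
- bot.observe(): the state, without advancing time (a new reading comes with each control period).
- bot.capture(name): name is "scene" or "top" or "wrist"; returns a dict with "frame" (480x640x3 uint8, blue, green, red), "z_map" (480x640 float32, m along the optical axis (not along the pixel's ray), 0 where there is no reading), "mtx" (3x3 intrinsics, pixels), "R" (3x3) and "t" (3): a world point X has camera coordinates R X + t. Camera axes: x right, y down, z forward; pixel columns grow to the right and rows downward; lengths in m; the calibration is good to about 2 mm. A picture is of the moment at which its call begins.
- bot.finish_job(): hands the job in; it is judged then, once.
The state is a dict: "clock": time; "joint_pos": joint angles; "joint_velocities": joint speeds; "effort": joint torques, N m; "eef_pos": TCP position; "tool_rot": TCP orientation; "ft_force": force on the tool from outside, world axes, zero at the start; "ft_torque": the same for the moment, N m; "gripper_width": opening from 0.0 (shut) to 1.0 (fully open); "grasp_force": force on a finger pad.
Only numpy, scipy, OpenCV 4.12 (cv2) and the standard library are available. Lean on these libraries where they do the work, as an engineer would, in place of code of your own. Each camera call takes 0.05 s, during which the arm holds its last target. There are 200 camera calls.

## Working session

There is one attempt and no reset: what is moved stays moved. The work goes in short steps, Python scripts to look and compute and a shell command to move; the robot and the scene stay as the last step left them, time stands still between calls to the robot, and variables do not carry over. Pictures are saved under pics/ and viewed, at most 14 in all, crops included, and the job is handed in when it is done.

```bash
mkdir -p pics; cat > h.py <<'E'
import numpy as np, cv2
from station import bot
def cap(n,save=None):
    c=bot.capture(n)
    if save: cv2.imwrite('pics/'+save,c['frame'])
    return c
def pts(c):
    z=c['z_map'];v,u=np.mgrid[:480,:640];K=c['mtx']
    P=np.stack([(u-K[0,2])/K[0,0]*z,(v-K[1,2])/K[1,1]*z,z],-1)
    W=(P-c['t'])@c['R']; W[z==0]=np.nan; return W
def blobs(c,amin=60):
    hsv=cv2.cvtColor(c['frame'],cv2.COLOR_BGR2HSV);W=pts(c);H,S,V=cv2.split(hsv)
    for nm,m in (('red',((H<8)|(H>172))&(S>120)&(V>60)),('blue',(H>98)&(H<128)&(S>110)&(V>50))):
        n,l,st,ce=cv2.connectedComponentsWithStats(m.astype(np.uint8))
        for i in range(1,n):
            if st[i,4]<amin: continue
            q=W[l==i];q=q[~np.isnan(q[:,0])]
            if len(q)<10: continue
            zt=np.median(q[:,2]);r=cv2.minAreaRect(q[:,:2].astype(np.float32))
            print(nm,st[i,4],'px',ce[i].round(),'zmed %.3f zmax %.3f'%(zt,q[:,2].max()),'mean',q.mean(0).round(3),'rect',np.round(r[0],3),np.round(r[1],3),round(r[2],1))
E
python3 - <<'E'
from h import *
c=cap('top','top0.png');blobs(c)
s=cap('scene','scene0.png')
o=bot.observe();print(o)
for x in (c,s): print(x['mtx'].round(1).tolist(),(-x['R'].T@x['t']).round(3))
E
```

```text
red 205 px [383.   9.] zmed 0.014 zmax 0.023 mean [ 1.08  -0.288  0.013] rect [ 1.077 -0.294] [0.044 0.088] 13.1
red 1005 px [431.  20.] zmed 0.168 zmax 0.180 mean [ 0.979 -0.382  0.165] rect [ 0.991 -0.392] [0.144 0.072] 46.7
red 1104 px [483.  24.] zmed 0.163 zmax 0.178 mean [ 0.971 -0.503  0.161] rect [ 0.991 -0.504] [0.073 0.194] 44.9
red 123 px [409.  23.] zmed 0.107 zmax 0.124 mean [ 0.999 -0.339  0.105] rect [ 0.991 -0.345] [0.071 0.007] 42.5
red 179 px [264. 121.] zmed 0.015 zmax 0.026 mean [0.782 0.021 0.015] rect [0.783 0.018] [0.038 0.047] 39.6
red 4006 px [160. 235.] zmed 0.015 zmax 0.026 mean [0.492 0.283 0.009] rect [0.474 0.346] [0.127 0.773] 45.3
red 79 px [616. 169.] zmed 0.012 zmax 0.021 mean [ 0.656 -0.879  0.012] rect [ 0.655 -0.878] [0.012 0.054] 32.5
red 2235 px [408. 212.] zmed 0.006 zmax 0.067 mean [ 0.547 -0.344  0.017] rect [ 0.547 -0.347] [0.141 0.117] 1.5
red 235 px [235. 251.] zmed 0.010 zmax 0.018 mean [0.449 0.094 0.009] rect [0.45  0.096] [0.05  0.037] 50.9
red 243 px [195. 259.] zmed 0.010 zmax 0.021 mean [0.43  0.196 0.01 ] rect [0.431 0.196] [0.053 
[... 732 characters left out ...]
([ 0.00020252, -0.00104633, -0.00102455,  0.00069411, -0.0005552 ,
        0.00282017]), 'effort': array([ 2.46746749e-03, -4.38206649e+01, -2.84641063e+01,  7.21912645e-02,
        3.62975872e-02, -7.87878162e-05]), 'eef_pos': array([0.20574063, 0.50970584, 0.30202816]), 'tool_rot': array([-5.99071132e-01, -3.08335837e+00,  2.29958443e-03]), 'ft_force': array([-1.96320235e-01,  1.02573264e+00,  4.43499006e-04]), 'ft_torque': array([-0.07169837, -0.01277379, -0.01248113]), 'grasp_force': 0.0, 'gripper_width': 1.0002504883469674}
[[587.9, 0.0, 316.2], [0.0, 587.9, 243.9], [0.0, 0.0, 1.0]] [ 0.349 -0.11   1.495]
[[538.6, 0.0, 323.4], [0.0, 538.6, 236.6], [0.0, 0.0, 1.0]] [-0.476 -0.624  0.675]
```

View pics/top0.png

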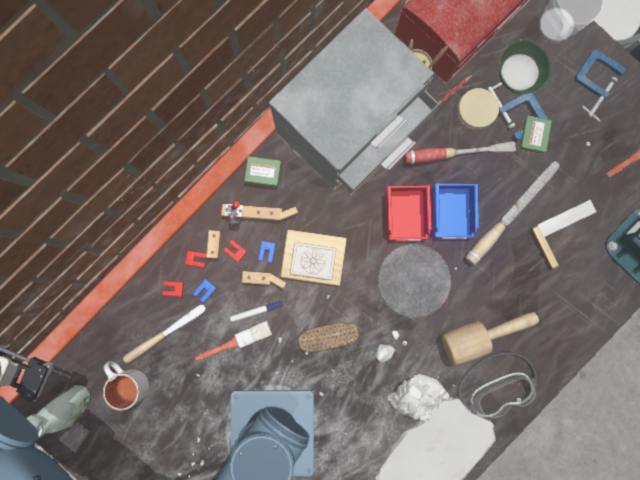

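View pics/scene0.png

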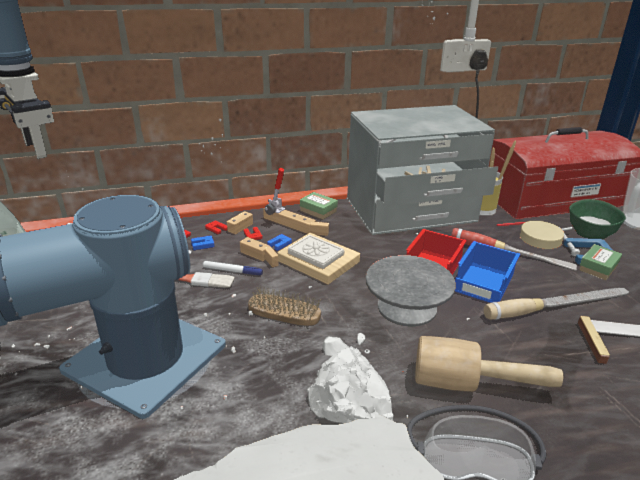

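The top view shows five packers: red at px (235,251), (195,259), (173,288) and blue at (267,250), (205,290). The bay is around (245,245) with the lever at (235,208). The board is at (314,258), the bins at (408,212) and (456,210), and a cabinet and a turntable stand nearby.

```bash
python3 - <<'E'
from h import *
c=cap('top');W=pts(c)
hsv=cv2.cvtColor(c['frame'],cv2.COLOR_BGR2HSV);H,S,V=cv2.split(hsv)
wood=((H>9)&(H<28)&(S>50)&(V>130)).astype(np.uint8);wood[:, :200]=0;wood[:,355:]=0;wood[:190]=0;wood[300:]=0
n,l,st,ce=cv2.connectedComponentsWithStats(wood)
K=c['mtx'];Ci=-c['R'].T@c['t']
def ray(uv,z):
    d=np.c_[uv,np.ones(len(uv))]@np.linalg.inv(K).T@c['R'];return Ci+d*((z-Ci[2])/d[:,2])[:,None]
for i in range(1,n):
    if st[i,4]<40: continue
    q=W[l==i]; zt=np.nanmedian(q[:,2])
    con=cv2.findContours((l==i).astype(np.uint8),0,2)[0][0]
    zz=.025 if st[i,4]>900 else .03
    P=ray(con[:,0].astype(float),zz)[:,:2].astype(np.float32)
    r=cv2.minAreaRect(P);print(st[i],ce[i].round(),'z',zt.round(3),np.round(r[0],3),np.round(r[1],3),round(r[2],1),cv2.boxPoints(r).round(3).tolist())
    if st[i,4]<900: print('  poly',cv2.approxPolyDP(P[:,None],.006,True)[:,0].round(3).tolist())
# height map summary
print('heights: rows x, cols y from .35 to -.55 step .05')
for x in np.arange(.25,.8,.05):
    row=[]
    for y in np.arange(.35,-.56,-.05):
        m=(abs(W[...,0]-x)<.025)&(abs(W[...,1]-y)<.025);row.append('%4d'%(np.nanmax(W[...,2][m])*1000) if m.any() else '  -')
    print('%.2f'%x,' '.join(row))
big=cv2.resize(c['frame'][185:305,150:355],None,fx=3.9,fy=3.9,interpolation=cv2.INTER_CUBIC);cv2.imwrite('pics/bay.png',big)
E
```

```text
[242 205  56  15 602] [267. 212.] z 0.03 [0.545 0.006] [0.138 0.034] 88.6 [[0.5260000228881836, -0.06300000101327896], [0.5609999895095825, -0.06400000303983688], [0.5640000104904175, 0.07400000095367432], [0.5299999713897705, 0.07500000298023224]]
  poly [[0.5360000133514404, 0.07500000298023224], [0.527999997138977, -0.023000000044703484], [0.5429999828338623, -0.061000000685453415], [0.5529999732971191, -0.06300000101327896], [0.5609999895095825, -0.0560000017285347], [0.5479999780654907, -0.02800000086426735], [0.5559999942779541, -0.023000000044703484], [0.5640000104904175, 0.07199999690055847]]
[ 280  229   67   57 1581] [314. 254.] z 0.025 [ 0.433 -0.104] [0.153 0.123] 81.7 [[0.3610000014305115, -0.17000000178813934], [0.4830000102519989, -0.18799999356269836], [0.5049999952316284, -0.03700000047683716], [0.382999986410141, -0.01899999938905239]]
[206 230  15  29 347] [213. 243.] z 0.03 [0.466 0.147] [0.032 0.071] 85.0 [[0.4300000071525574, 0.1340000033378601], [0.5, 0.12800000607967377], [0.503000020980835, 0.1599999964237213], [0.4320000112056732, 0.16599999368190765]]
  pol
[... 1189 characters left out ...]
4   12
0.45   23   21   16   19   38   20   21   22   51   52   49   33   11   83   83   84    9   42   40
0.50   18   26   23   11   38   64    8   10   32   33   31   32   10   66   39   67   40   66   37
0.55  690   18   21   25   27  154  153   37   37    9    9   10   10   66   12   67   15   68   11
0.60  698  786   20   24   23   10   44   45   10    9  259  246  178   65   63   66   64   66   11
0.65   -  793  872  162   26   26   45   43    8  260  262  261  247  176   36   29    8   13   10
0.70   -   -  857  850  360   25   43   41  262  261  262  261  260  243  182   40   37   23   18
0.75   -   -   -  759  754   21   23  262  263  261  261  262  262  261  245  183   10   33   32
```

View pics/bay.png

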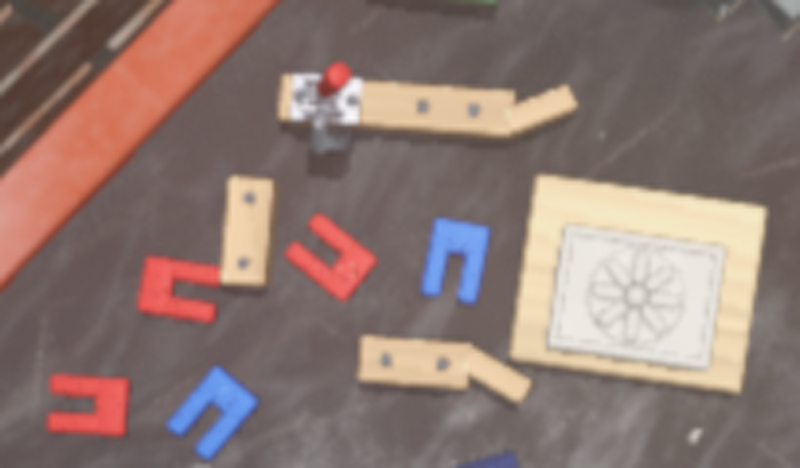

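The bay origin is at about (0.539, 0.127) with yaw −0.075 (checked against the fence and rail ends). The board is at about (0.433, −0.104) with yaw −0.147. Next I'll write a packer-pose helper and clear the packers.

```bash
cat >> h.py <<'E'
def packers(c):
    hsv=cv2.cvtColor(c['frame'],cv2.COLOR_BGR2HSV);W=pts(c);H,S,V=cv2.split(hsv);K=c['mtx'];Ci=-c['R'].T@c['t'];out=[]
    for nm,zt,m in (('red',.01,((H<8)|(H>172))&(S>120)&(V>60)),('blue',.014,(H>98)&(H<128)&(S>110)&(V>50))):
        n,l,st,ce=cv2.connectedComponentsWithStats(m.astype(np.uint8))
        for i in range(1,n):
            if not 120<st[i,4]<420: continue
            v,u=np.where(l==i);d=np.c_[u,v,np.ones(len(u))]@np.linalg.inv(K).T@c['R'];q=(Ci+d*((zt-Ci[2])/d[:,2])[:,None])[:,:2].astype(np.float32)
            r=cv2.minAreaRect(q);ce_=np.array(r[0])
            if not(.25<ce_[0]<.62 and -.25<ce_[1]<.33) or np.nanmedian(W[l==i][:,2])>.05: continue
            b=cv2.boxPoints(r);e=b[1]-b[0],b[2]-b[1];a=e[0] if np.linalg.norm(e[0])>np.linalg.norm(e[1]) else e[1];a=a/np.linalg.norm(a)
            if (q.mean(0)-ce_)@a<0:a=-a
            out.append((nm,ce_,a));print(nm,'centre',ce_.round(3),'solid dir deg %.0f'%np.degrees(np.arctan2(a[1],a[0])),'size',np.round(r[1],3),'off %.4f'%((q.mean(0)-ce_)@a))
    return out
def go(x,y,z,phi,label=''):
    "shift (75 mm units) and turn (45 deg units) to put TCP at x,y,z with closing line at phi deg"
    from scipy.spatial.transform import Rotation as R
    o=bot.observe();M=R.from_rotvec(o['tool_rot']).as_matrix();p=np.degrees(np.arctan2(M[1,1],M[0,1]))
    d=(phi-p+90)%180-90
    print(label,'shift',((np.array([x,y,z])-o['eef_pos'])/.075).round(2),'turn %.2f'%(d/45),'| at',o['eef_pos'].round(3),'phi %.0f'%p,'j6 %.2f'%o['joint_pos'][5],'tilt',M[:,2].round(3))
E
python3 - <<'E'
from h import *
c=cap('top')
for nm,p,a in packers(c):
    g=p+.006*a;go(*g,.25,np.degrees(np.arctan2(a[1],a[0]))+90,nm)
W=pts(c)
for y in np.arange(-.2,-.42,-.02):
    m=(abs(W[...,1]-y)<.01)&(W[...,2]>.09)&(W[...,0]<.9);print('y %.2f cabinet min x %.3f'%(y,W[...,0][m].min()) if m.any() else y)
m=(W[...,2]>.06)&(abs(W[...,0]-.55)<.04)&(abs(W[...,1]-.09)<.06)
for x in W[m]: print(x.round(3),end=' ') if x[2]>.1 else 0
E
```

```text
red centre [0.45  0.096] solid dir deg -129 size [0.05  0.036] off 0.0022
red centre [0.43  0.194] solid dir deg 82 size [0.05  0.037] off 0.0020
red centre [0.355 0.251] solid dir deg -95 size [0.05  0.037] off 0.0020
blue centre [0.448 0.015] solid dir deg -11 size [0.036 0.05 ] off 0.0028
blue centre [0.35 0.17] solid dir deg -40 size [0.037 0.05 ] off 0.0024
red shift [ 3.21 -5.58 -0.7 ] turn 1.63 | at [0.206 0.51  0.302] phi 68 j6 -0.20 tilt [-0.001 -0.001 -1.   ]
red shift [ 3.   -4.13 -0.7 ] turn -1.70 | at [0.206 0.51  0.302] phi 68 j6 -0.20 tilt [-0.001 -0.001 -1.   ]
red shift [ 1.99 -3.52 -0.7 ] turn -1.62 | at [0.206 0.51  0.302] phi 68 j6 -0.20 tilt [-0.001 -0.001 -1.   ]
blue shift [ 3.31 -6.62 -0.7 ] turn 0.24 | at [0.206 0.51  0.302] phi 68 j6 -0.20 tilt [-0.001 -0.001 -1.   ]
blue shift [ 1.98 -4.58 -0.7 ] turn -0.39 | at [0.206 0.51  0.302] phi 68 j6 -0.20 tilt [-0.001 -0.001 -1.   ]
y -0.20 cabinet min x 0.578
y -0.22 cabinet min x 0.594
y -0.24 cabinet min x 0.613
y -0.26 cabinet min x 0.635
y -0.28 cabinet min x 0.633
y -0.30 cabinet min x 0.641
y -0.32 cabinet m
[... 502 characters left out ...]
 [0.549 0.078 0.15 ] [0.548 0.076 0.152] [0.549 0.074 0.148] [0.549 0.071 0.148] [0.548 0.069 0.151] [0.548 0.067 0.15 ] [0.551 0.087 0.119] [0.548 0.082 0.136] [0.547 0.079 0.142] [0.546 0.076 0.149] [0.546 0.073 0.153] [0.545 0.07  0.156] [0.546 0.069 0.149] [0.547 0.067 0.144] [0.55  0.092 0.104] [0.549 0.088 0.114] [0.546 0.083 0.134] [0.545 0.079 0.145] [0.544 0.076 0.15 ] [0.544 0.073 0.151] [0.544 0.072 0.147] [0.544 0.069 0.151] [0.547 0.088 0.113] [0.545 0.084 0.122] [0.544 0.081 0.132] [0.543 0.077 0.142] [0.543 0.075 0.14 ] [0.543 0.072 0.14 ] [0.546 0.089 0.105] [0.544 0.086 0.113] [0.544 0.083 0.118] [0.543 0.079 0.123] [0.544 0.078 0.119] [0.543 0.084 0.106] [0.544 0.083 0.101]
```

```bash
python3 -m inch '[{"linear":[0.2,-0.46,-0.07],"rotation":[0,0,-0.1],"jaw":0.6},{"linear":[0.2,-0.46,-0.07],"rotation":[0,0,-0.1],"jaw":0.6},{"linear":[0.2,-0.46,-0.07],"rotation":[0,0,-0.1],"jaw":0.6},{"linear":[0.2,-0.46,-0.07],"rotation":[0,0,-0.1],"jaw":0.6},{"linear":[0.2,-0.46,-0.07],"rotation":[0,0,0],"jaw":0.6},{"linear":[0.2,-0.46,-0.07],"rotation":[0,0,0],"jaw":0.6},{"linear":[0.2,-0.46,-0.07],"rotation":[0,0,0],"jaw":0.6},{"linear":[0.2,-0.46,-0.07],"rotation":[0,0,0],"jaw":0.6},{"linear":[0.2,-0.46,-0.07],"rotation":[0,0,0],"jaw":0.6},{"linear":[0.2,-0.46,-0.07],"rotation":[0,0,0],"jaw":0.6},{"linear":[0,0,0],"rotation":[0,0,0],"jaw":0.6},{"linear":[0,0,0],"rotation":[0,0,0],"jaw":0.6}]' 20
python3 - <<'E'
from h import *
w=cap('wrist','w1.png');packers(w)
go(.355,.166,.088,50)
E
```

```text
clock: 1.4
eef_pos: [0.3561, 0.1644, 0.2501]
tool_rot: [-1.078, -2.95, -0.0]
ft_force: [-0.5, 0.1, 0.7]
gripper_width: 0.601
grasp_force: 0.0
blue centre [0.311 0.006] solid dir deg 110 size [0.016 0.026] off 0.0008
 shift [-0.01  0.01 -2.16] turn 0.00 | at [0.356 0.165 0.25 ] phi 50 j6 -0.72 tilt [-0.  0. -1.]
```

View pics/w1.png

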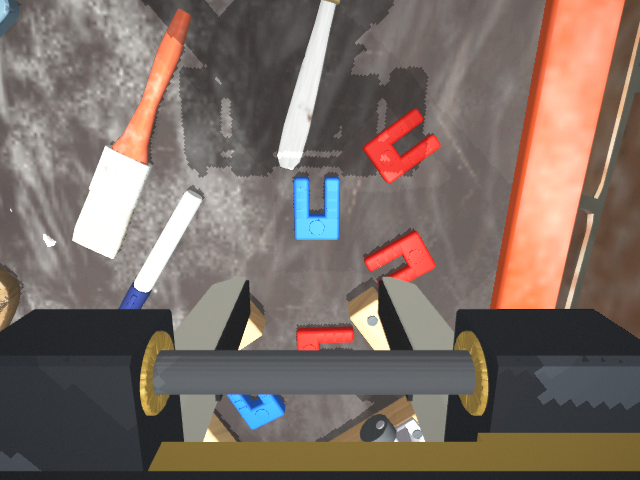

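The wrist view confirms the blue packer is centred between the fingers at (317,208), solid end nearest. Descending to grasp.

```bash
python3 -m inch '[{"linear":[0,0,-0.5],"rotation":[0,0,0],"jaw":0.6},{"linear":[0,0,-0.5],"rotation":[0,0,0],"jaw":0.6},{"linear":[0,0,-0.5],"rotation":[0,0,0],"jaw":0.6},{"linear":[0,0,-0.4],"rotation":[0,0,0],"jaw":0.6},{"linear":[0,0,-0.26],"rotation":[0,0,0],"jaw":0.6},{"linear":[0,0,0],"rotation":[0,0,0],"jaw":0.2},{"linear":[0,0,0],"rotation":[0,0,0],"jaw":0.2},{"linear":[0,0,0],"rotation":[0,0,0],"jaw":0.2},{"linear":[0,0,0],"rotation":[0,0,0],"jaw":0.2},{"linear":[0,0,0],"rotation":[0,0,0],"jaw":0.2}]' 20
python3 -m inch '[{"linear":[0,0,0.5],"rotation":[0,0,0],"jaw":0.2},{"linear":[0,0,0.5],"rotation":[0,0,0],"jaw":0.2},{"linear":[0,0,0.5],"rotation":[0,0,0],"jaw":0.2},{"linear":[0,0,0.5],"rotation":[0,0,0],"jaw":0.2},{"linear":[0,0,0.5],"rotation":[0,0,0],"jaw":0.2},{"linear":[0,0,0],"rotation":[0,0,0],"jaw":0.2}]'
python3 - <<'E'
from h import *
go(.525,-.466,.275,0)
E
```

```text
clock: 2.45
eef_pos: [0.3566, 0.1653, 0.0893]
tool_rot: [1.074, 2.95, 0.002]
ft_force: [-0.8, 2.0, 6.7]
gripper_width: 0.384
grasp_force: 20.0
clock: 3.05
eef_pos: [0.3582, 0.1653, 0.2809]
tool_rot: [1.071, 2.943, 0.008]
ft_force: [1.0, 0.4, -0.3]
gripper_width: 0.387
grasp_force: 20.0
 shift [ 2.22 -8.42 -0.08] turn -1.11 | at [0.358 0.165 0.281] phi 50 j6 -0.72 tilt [ 0.011  0.002 -1.   ]
```

```bash
python3 -m inch '[{"linear":[0.16,-0.6,0],"rotation":[0,0,-0.16],"jaw":0.2},{"linear":[0.16,-0.6,0],"rotation":[0,0,-0.16],"jaw":0.2},{"linear":[0.16,-0.6,0],"rotation":[0,0,-0.16],"jaw":0.2},{"linear":[0.16,-0.6,0],"rotation":[0,0,-0.16],"jaw":0.2},{"linear":[0.16,-0.6,0],"rotation":[0,0,-0.16],"jaw":0.2},{"linear":[0.16,-0.6,0],"rotation":[0,0,-0.16],"jaw":0.2},{"linear":[0.16,-0.6,0],"rotation":[0,0,-0.15],"jaw":0.2},{"linear":[0.16,-0.6,0],"rotation":[0,0,0],"jaw":0.2},{"linear":[0.16,-0.6,0],"rotation":[0,0,0],"jaw":0.2},{"linear":[0.16,-0.6,0],"rotation":[0,0,0],"jaw":0.2},{"linear":[0.16,-0.6,0],"rotation":[0,0,0],"jaw":0.2},{"linear":[0.16,-0.6,0],"rotation":[0,0,0],"jaw":0.2}]'
python3 - <<'E'
from h import *
go(.525,-.466,.13,0)
E
```

```text
clock: 4.25
eef_pos: [0.4997, -0.3767, 0.2747]
tool_rot: [-2.22, -2.221, -0.0]
ft_force: [0.8, 0.5, 0.1]
gripper_width: 0.383
grasp_force: 20.0
 shift [ 0.34 -1.19 -1.93] turn -0.00 | at [ 0.5   -0.377  0.275] phi 0 j6 -0.82 tilt [-0.001  0.001 -1.   ]
```

```bash
python3 -m inch '[{"linear":[0.17,-0.59,0],"rotation":[0,0,0],"jaw":0.2},{"linear":[0.17,-0.6,0],"rotation":[0,0,0],"jaw":0.2},{"linear":[0,0,-0.5],"rotation":[0,0,0],"jaw":0.2},{"linear":[0,0,-0.5],"rotation":[0,0,0],"jaw":0.2},{"linear":[0,0,-0.5],"rotation":[0,0,0],"jaw":0.2},{"linear":[0,0,-0.43],"rotation":[0,0,0],"jaw":0.2},{"linear":[0,0,0],"rotation":[0,0,0],"jaw":0.2},{"linear":[0,0,0],"rotation":[0,0,0],"jaw":0.5},{"linear":[0,0,0],"rotation":[0,0,0],"jaw":0.5},{"linear":[0,0,0.5],"rotation":[0,0,0],"jaw":0.5},{"linear":[0,0,0.5],"rotation":[0,0,0],"jaw":0.5},{"linear":[0,0,0.5],"rotation":[0,0,0],"jaw":0.5}]'
python3 -m inch '[{"linear":[0,0,0.4],"rotation":[0,0,0],"jaw":0.6},{"linear":[-0.1,0.6,0],"rotation":[0,0,0],"jaw":0.6},{"linear":[-0.1,0.6,0],"rotation":[0,0,0],"jaw":0.6},{"linear":[-0.1,0.6,0],"rotation":[0,0,0],"jaw":0.6},{"linear":[-0.1,0.6,0],"rotation":[0,0,0],"jaw":0.6},{"linear":[-0.1,0.6,0],"rotation":[0,0,0],"jaw":0.6},{"linear":[-0.1,0.6,0],"rotation":[0,0,0],"jaw":0.6},{"linear":[-0.1,0.6,0],"rotation":[0,0,0],"jaw":0.6},{"linear":[0,0,0],"rotation":[0,0,0],"jaw":0.6}]'
python3 - <<'E'
from h import *
c=cap('top','top1.png')
for nm,p,a in packers(c):
    g=p+.006*a;go(*g,.25,np.degrees(np.arctan2(a[1],a[0]))+90,nm)
W=pts(c);m=(abs(W[...,0]-.547)<.056)&(abs(W[...,1]+.466)<.036);print('blue bin heights >8mm px',(W[...,2][m]>.012).sum())
E
```

```text
clock: 5.45
eef_pos: [0.5258, -0.4646, 0.2477]
tool_rot: [2.217, 2.22, -0.001]
ft_force: [1.1, -1.2, 0.5]
gripper_width: 0.501
grasp_force: 0.0
clock: 6.35
eef_pos: [0.4721, -0.1446, 0.2763]
tool_rot: [2.214, 2.226, 0.004]
ft_force: [-0.4, -0.4, -0.2]
gripper_width: 0.599
grasp_force: 0.0
red centre [0.45  0.096] solid dir deg -129 size [0.05  0.036] off 0.0021
red centre [0.43  0.194] solid dir deg 82 size [0.05  0.037] off 0.0019
red centre [0.355 0.251] solid dir deg -94 size [0.05  0.037] off 0.0020
blue centre [0.449 0.019] solid dir deg -11 size [0.026 0.05 ] off 0.0047
red shift [-0.35  3.17 -0.35] turn -0.87 | at [ 0.473 -0.147  0.276] phi 0 j6 -0.53 tilt [ 0.005 -0.002 -1.   ]
red shift [-0.56  4.63 -0.35] turn -0.18 | at [ 0.473 -0.147  0.276] phi 0 j6 -0.53 tilt [ 0.005 -0.002 -1.   ]
red shift [-1.57  5.23 -0.35] turn -0.10 | at [ 0.473 -0.147  0.276] phi 0 j6 -0.53 tilt [ 0.005 -0.002 -1.   ]
blue shift [-0.25  2.2  -0.35] turn 1.75 | at [ 0.473 -0.147  0.276] phi 0 j6 -0.53 tilt [ 0.005 -0.002 -1.   ]
blue bin heights >8mm px 372
```

```bash
python3 -m inch '[{"linear":[-0.06,0.46,-0.07],"rotation":[0,0,-0.12],"jaw":0.64},{"linear":[-0.06,0.46,-0.07],"rotation":[0,0,-0.12],"jaw":0.64},{"linear":[-0.06,0.46,-0.07],"rotation":[0,0,0],"jaw":0.64},{"linear":[-0.06,0.46,-0.07],"rotation":[0,0,0],"jaw":0.64},{"linear":[-0.06,0.46,-0.07],"rotation":[0,0,0],"jaw":0.64},{"linear":[0,0,0],"rotation":[0,0,0],"jaw":0.64},{"linear":[0,0,0],"rotation":[0,0,0],"jaw":0.64}]'
python3 - <<'E'
from h import *
go(.450,.026,.088,-11)
w=cap('wrist','w2.png')
for p in [(.450,.026,.0),(.448,.015,.014),(.424,.02,.014),(.396,.03,.03)]:
    q=w['R']@np.array(p)+w['t'];print(p,(w['mtx']@q/q[2])[:2].round())
E
```

```text
clock: 7.1
eef_pos: [0.4516, 0.0227, 0.2486]
tool_rot: [2.416, 2.003, 0.002]
ft_force: [0.1, -0.4, 0.1]
gripper_width: 0.64
grasp_force: 0.0
 shift [-0.02  0.04 -2.14] turn -0.01 | at [0.452 0.023 0.249] phi -11 j6 -0.01 tilt [ 0.003 -0.001 -1.   ]
(0.45, 0.026, 0.0) [310. 213.]
(0.448, 0.015, 0.014) [311. 231.]
(0.424, 0.02, 0.014) [280. 230.]
(0.396, 0.03, 0.03) [239. 229.]
```

View pics/w2.png

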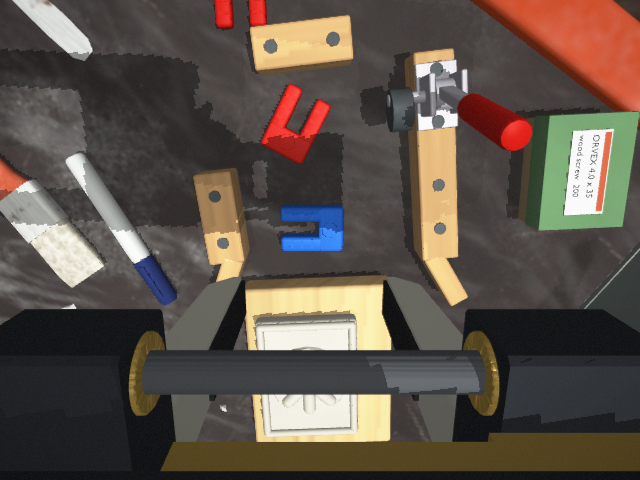

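The blue packer at (312,229) is square to the jaws, with room between the rail at (235,215) and the fence. I'll grasp its upper (left) prong lengthwise.

```bash
python3 -m inch '[{"linear":[-0.02,0.04,-0.5],"rotation":[0,0,0],"jaw":0.64},{"linear":[0,0,-0.5],"rotation":[0,0,0],"jaw":0.64},{"linear":[0,0,-0.5],"rotation":[0,0,0],"jaw":0.64},{"linear":[0,0,-0.4],"rotation":[0,0,0],"jaw":0.64},{"linear":[0,0,-0.24],"rotation":[0,0,0],"jaw":0.64},{"linear":[0,0,0],"rotation":[0,0,0],"jaw":0.3},{"linear":[0,0,0],"rotation":[0,0,0],"jaw":0.3},{"linear":[0,0,0],"rotation":[0,0,0],"jaw":0.3},{"linear":[0,0,0],"rotation":[0,0,0],"jaw":0.3}]' 20
python3 -m inch '[{"linear":[0,0,0.5],"rotation":[0,0,0],"jaw":0.3},{"linear":[0,0,0.5],"rotation":[0,0,0],"jaw":0.3},{"linear":[0,0,0.5],"rotation":[0,0,0],"jaw":0.3},{"linear":[0,0,0.5],"rotation":[0,0,0],"jaw":0.3},{"linear":[0,0,0.5],"rotation":[0,0,0],"jaw":0.3},{"linear":[0,0,0],"rotation":[0,0,0],"jaw":0.3}]'
python3 - <<'E'
from h import *
go(.525,-.456,.275,0)
E
```

```text
clock: 8.05
eef_pos: [0.4495, 0.0255, 0.0872]
tool_rot: [2.42, 2.002, 0.001]
ft_force: [0.3, 0.2, -0.2]
gripper_width: 0.537
grasp_force: 20.0
clock: 8.65
eef_pos: [0.4513, 0.0258, 0.2798]
tool_rot: [2.413, 1.998, 0.011]
ft_force: [0.7, -1.5, -0.4]
gripper_width: 0.534
grasp_force: 20.0
 shift [ 0.98 -6.42 -0.06] turn 0.24 | at [0.451 0.026 0.28 ] phi -11 j6 -0.00 tilt [ 0.011 -0.002 -1.   ]
```

```bash
python3 -m inch '[{"linear":[0.09,-0.58,0],"rotation":[0,0,0.12],"jaw":0.3},{"linear":[0.09,-0.58,0],"rotation":[0,0,0.12],"jaw":0.3},{"linear":[0.09,-0.58,0],"rotation":[0,0,0],"jaw":0.3},{"linear":[0.09,-0.58,0],"rotation":[0,0,0],"jaw":0.3},{"linear":[0.09,-0.58,0],"rotation":[0,0,0],"jaw":0.3},{"linear":[0.09,-0.58,0],"rotation":[0,0,0],"jaw":0.3},{"linear":[0.09,-0.58,0],"rotation":[0,0,0],"jaw":0.3},{"linear":[0.09,-0.58,0],"rotation":[0,0,0],"jaw":0.3},{"linear":[0.09,-0.58,0],"rotation":[0,0,0],"jaw":0.3},{"linear":[0.09,-0.58,0],"rotation":[0,0,0],"jaw":0.3},{"linear":[0.08,-0.58,0],"rotation":[0,0,0],"jaw":0.3},{"linear":[0,0,0],"rotation":[0,0,0],"jaw":0.3}]'
python3 - <<'E'
from h import *
go(.525,-.456,.13,0)
E
```

```text
clock: 9.85
eef_pos: [0.5213, -0.4577, 0.2716]
tool_rot: [-2.225, -2.217, 0.002]
ft_force: [0.9, 0.6, -0.4]
gripper_width: 0.536
grasp_force: 20.0
 shift [ 0.05  0.02 -1.89] turn 0.00 | at [ 0.521 -0.458  0.272] phi -0 j6 -0.88 tilt [-0.001 -0.001 -1.   ]
```

```bash
python3 -m inch '[{"linear":[0.05,0,-0.5],"rotation":[0,0,0],"jaw":0.3},{"linear":[0,0,-0.5],"rotation":[0,0,0],"jaw":0.3},{"linear":[0,0,-0.5],"rotation":[0,0,0],"jaw":0.3},{"linear":[0,0,-0.4],"rotation":[0,0,0],"jaw":0.3},{"linear":[0,0,0],"rotation":[0,0,0],"jaw":0.3},{"linear":[0,0,0],"rotation":[0,0,0],"jaw":0.64},{"linear":[0,0,0],"rotation":[0,0,0],"jaw":0.64},{"linear":[0,0,0.5],"rotation":[0,0,0],"jaw":0.64},{"linear":[0,0,0.5],"rotation":[0,0,0],"jaw":0.64},{"linear":[0,0,0.5],"rotation":[0,0,0],"jaw":0.64},{"linear":[0,0,0.4],"rotation":[0,0,0],"jaw":0.6},{"linear":[-0.1,0.5,0],"rotation":[0,0,0],"jaw":0.6}]'
python3 -m inch '[{"linear":[-0.1,0.6,0],"rotation":[0,0,-0.18],"jaw":0.6},{"linear":[-0.1,0.6,0],"rotation":[0,0,0],"jaw":0.6},{"linear":[-0.1,0.6,0],"rotation":[0,0,0],"jaw":0.6},{"linear":[-0.1,0.6,0],"rotation":[0,0,0],"jaw":0.6},{"linear":[-0.1,0.6,0],"rotation":[0,0,0],"jaw":0.6},{"linear":[-0.1,0.6,0],"rotation":[0,0,0],"jaw":0.6},{"linear":[-0.1,0.6,0],"rotation":[0,0,0],"jaw":0.6},{"linear":[-0.1,0.6,0],"rotation":[0,0,0],"jaw":0.6},{"linear":[-0.1,0.6,0],"rotation":[0,0,0],"jaw":0.6},{"linear":[-0.1,0.6,0],"rotation":[0,0,0],"jaw":0.6},{"linear":[-0.1,0.6,0],"rotation":[0,0,0],"jaw":0.6},{"linear":[0,0,0],"rotation":[0,0,0],"jaw":0.6}]'
python3 - <<'E'
from h import *
c=cap('top','top2.png')
for nm,p,a in packers(c):
    g=p+.006*a;go(*g,.087,np.degrees(np.arctan2(a[1],a[0]))+90,nm)
s=cap('scene','s2.png');blobs(s,150)
E
```

```text
clock: 11.05
eef_pos: [0.5205, -0.42, 0.283]
tool_rot: [2.211, 2.207, -0.003]
ft_force: [0.9, 0.4, -0.3]
gripper_width: 0.602
grasp_force: 0.0
clock: 12.25
eef_pos: [0.4351, 0.0849, 0.2767]
tool_rot: [2.364, 2.066, 0.007]
ft_force: [0.5, -1.3, -0.1]
gripper_width: 0.599
grasp_force: 0.0
red centre [0.355 0.247] solid dir deg -96 size [0.043 0.037] off 0.0019
red shift [-1.08  2.11 -2.53] turn 0.04 | at [0.436 0.083 0.277] phi -8 j6 0.07 tilt [ 0.005 -0.    -1.   ]
red 7284 px [563. 174.] zmed 0.114 zmax 0.194 mean [ 1.001 -0.529  0.107] rect [ 1.078 -0.509] [0.204 0.368] 44.8
red 449 px [504. 149.] zmed 0.155 zmax 0.174 mean [ 0.992 -0.365  0.147] rect [ 1.098 -0.37 ] [0.302 0.097] 5.2
red 151 px [340. 192.] zmed 0.013 zmax 0.016 mean [0.763 0.019 0.01 ] rect [0.789 0.034] [0.134 0.047] 22.4
red 267 px [294. 197.] zmed 0.013 zmax 0.018 mean [0.667 0.114 0.011] rect [0.706 0.12 ] [0.116 0.134] 44.6
red 899 px [219. 207.] zmed 0.011 zmax 0.281 mean [0.512 0.25  0.009] rect [0.331 0.191] [0.699 0.259] 19.2
red 191 px [216. 227.] zmed 0.008 zmax 0.012 mean [0.427 0.194 0.006] rect [0.436 0.199] [0.067 0.051] 80.9
red 153 px [253. 233.] zmed 0.009 zmax 0.012 mean [0.447 0.092 0.007] rect [0.456 0.1  ] [0.069 0.041] 49.6
red 1788 px [443. 247.] zmed 0.029 zmax 0.075 mean [ 0.597 -0.343  0.03 ] rect [ 0.594 -0.325] [0.185 0.261] 77.7
blue 435 px [626.  89.] zmed 0.261 zmax 0.402 mean [ 1.379 -0.614  0.26 ] rect [ 1.417 -0.613] [0.014 0.125] 88.8
blue 2504 px [486. 270.] zmed 0.027 zmax 0.062 mean [ 0.559 -0.454  0.027] rect [ 0.587 -0.449] [0.225 0.122] 5.8
```

```bash
python3 -m inch '[{"linear":[0.13,0.1,0],"rotation":[0,0,-0.17],"jaw":0.6},{"linear":[0,0,0],"rotation":[0,0,-0.17],"jaw":0.6},{"linear":[0,0,0],"rotation":[0,0,-0.17],"jaw":0.6},{"linear":[0,0,0],"rotation":[0,0,-0.17],"jaw":0.6},{"linear":[0,0,0],"rotation":[0,0,0],"jaw":0.6}]'
python3 - <<'E'
from h import *
go(.446,.091,.087,-39)
w=cap('wrist');print('cam',(-w['R'].T@w['t']).round(3))
q=w['R']@np.array([.446,.091,.01])+w['t'];print((w['mtx']@q/q[2])[:2].round())
blobs(w,300)
E
```

```text
clock: 12.85
eef_pos: [0.4468, 0.0862, 0.2752]
tool_rot: [2.832, 1.356, 0.003]
ft_force: [0.5, -0.4, -0.4]
gripper_width: 0.603
grasp_force: 0.0
 shift [-0.01  0.06 -2.51] turn -0.00 | at [0.447 0.086 0.275] phi -39 j6 0.62 tilt [ 0.002 -0.001 -1.   ]
cam [0.491 0.142 0.357]
[309. 209.]
red 12929 px [459.  16.] zmed 0.014 zmax 0.017 mean [0.628 0.136 0.012] rect [0.587 0.184] [0.03  0.429] 46.5
red 2380 px [214. 119.] zmed 0.009 zmax 0.012 mean [0.432 0.197 0.009] rect [0.43  0.196] [0.052 0.038] 80.8
red 2551 px [102. 126.] zmed 0.009 zmax 0.012 mean [0.357 0.251 0.008] rect [0.354 0.255] [0.053 0.041] 87.0
red 1984 px [468. 149.] zmed 0.136 zmax 0.151 mean [0.549 0.081 0.13 ] rect [0.574 0.056] [0.031 0.092] 37.2
red 1997 px [310. 201.] zmed 0.009 zmax 0.012 mean [0.451 0.096 0.009] rect [0.451 0.096] [0.052 0.037] 51.4
```

```bash
python3 -m inch '[{"linear":[0,0.06,-0.5],"rotation":[0,0,0],"jaw":0.6},{"linear":[0,0,-0.5],"rotation":[0,0,0],"jaw":0.6},{"linear":[0,0,-0.5],"rotation":[0,0,0],"jaw":0.6},{"linear":[0,0,-0.5],"rotation":[0,0,0],"jaw":0.6},{"linear":[0,0,-0.3],"rotation":[0,0,0],"jaw":0.6},{"linear":[0,0,-0.21],"rotation":[0,0,0],"jaw":0.6},{"linear":[0,0,0],"rotation":[0,0,0],"jaw":0.2},{"linear":[0,0,0],"rotation":[0,0,0],"jaw":0.2},{"linear":[0,0,0],"rotation":[0,0,0],"jaw":0.2},{"linear":[0,0,0],"rotation":[0,0,0],"jaw":0.2}]' 20
python3 -m inch '[{"linear":[0,0,0.5],"rotation":[0,0,0],"jaw":0.2},{"linear":[0,0,0.5],"rotation":[0,0,0],"jaw":0.2},{"linear":[0,0,0.5],"rotation":[0,0,0],"jaw":0.2},{"linear":[0,0,0.5],"rotation":[0,0,0],"jaw":0.2},{"linear":[0,0,0.5],"rotation":[0,0,0],"jaw":0.2},{"linear":[0,0,0],"rotation":[0,0,0],"jaw":0.2}]'
python3 - <<'E'
from h import *
go(.525,-.347,.275,0)
E
```

```text
clock: 13.9
eef_pos: [0.4463, 0.0919, 0.0864]
tool_rot: [2.83, 1.362, 0.001]
ft_force: [0.6, 0.3, -0.4]
gripper_width: 0.382
grasp_force: 20.0
clock: 14.5
eef_pos: [0.4483, 0.0922, 0.2789]
tool_rot: [2.826, 1.36, 0.015]
ft_force: [0.3, 0.2, -0.5]
gripper_width: 0.383
grasp_force: 20.0
 shift [ 1.02 -5.86 -0.05] turn 0.86 | at [0.448 0.092 0.279] phi -39 j6 0.63 tilt [ 0.011 -0.    -1.   ]
```

```bash
python3 -m inch '[{"linear":[0.1,-0.58,0],"rotation":[0,0,0.15],"jaw":0.2},{"linear":[0.1,-0.58,0],"rotation":[0,0,0.15],"jaw":0.2},{"linear":[0.1,-0.58,0],"rotation":[0,0,0.15],"jaw":0.2},{"linear":[0.1,-0.58,0],"rotation":[0,0,0.15],"jaw":0.2},{"linear":[0.1,-0.58,0],"rotation":[0,0,0.15],"jaw":0.2},{"linear":[0.1,-0.58,0],"rotation":[0,0,0.11],"jaw":0.2},{"linear":[0.1,-0.58,0],"rotation":[0,0,0],"jaw":0.2},{"linear":[0.1,-0.58,0],"rotation":[0,0,0],"jaw":0.2},{"linear":[0.1,-0.6,0],"rotation":[0,0,0],"jaw":0.2},{"linear":[0.1,-0.6,0],"rotation":[0,0,0],"jaw":0.2},{"linear":[0,0,0],"rotation":[0,0,0],"jaw":0.2}]'
python3 - <<'E'
from h import *
go(.525,-.347,.13,0)
E
```

```text
clock: 15.6
eef_pos: [0.5205, -0.3512, 0.2715]
tool_rot: [2.224, 2.218, -0.003]
ft_force: [-0.2, 0.2, -1.3]
gripper_width: 0.385
grasp_force: 20.0
 shift [ 0.06  0.06 -1.89] turn 0.00 | at [ 0.521 -0.351  0.271] phi -0 j6 -0.77 tilt [-0.001 -0.001 -1.   ]
```

```bash
python3 -m inch '[{"linear":[0.06,0.06,-0.5],"rotation":[0,0,0],"jaw":0.2},{"linear":[0,0,-0.5],"rotation":[0,0,0],"jaw":0.2},{"linear":[0,0,-0.5],"rotation":[0,0,0],"jaw":0.2},{"linear":[0,0,-0.4],"rotation":[0,0,0],"jaw":0.2},{"linear":[0,0,0],"rotation":[0,0,0],"jaw":0.2},{"linear":[0,0,0],"rotation":[0,0,0],"jaw":0.5},{"linear":[0,0,0],"rotation":[0,0,0],"jaw":0.5},{"linear":[0,0,0.5],"rotation":[0,0,0],"jaw":0.5},{"linear":[0,0,0.5],"rotation":[0,0,0],"jaw":0.5},{"linear":[0,0,0.5],"rotation":[0,0,0],"jaw":0.5},{"linear":[0,0,0.5],"rotation":[0,0,0],"jaw":0.5},{"linear":[-0.1,0.6,0],"rotation":[0,0,0],"jaw":0.6}]'
python3 -m inch '[{"linear":[-0.11,0.6,0],"rotation":[0,0,-0.18],"jaw":0.6},{"linear":[-0.11,0.6,0],"rotation":[0,0,0],"jaw":0.6},{"linear":[-0.11,0.6,0],"rotation":[0,0,0],"jaw":0.6},{"linear":[-0.11,0.6,0],"rotation":[0,0,0],"jaw":0.6},{"linear":[-0.11,0.6,0],"rotation":[0,0,0],"jaw":0.6},{"linear":[-0.11,0.6,0],"rotation":[0,0,0],"jaw":0.6},{"linear":[-0.11,0.6,0],"rotation":[0,0,0],"jaw":0.6},{"linear":[-0.11,0.6,0],"rotation":[0,0,0],"jaw":0.6},{"linear":[-0.11,0.6,0],"rotation":[0,0,0],"jaw":0.6},{"linear":[-0.11,0.6,0],"rotation":[0,0,0],"jaw":0.6},{"linear":[-0.11,0.6,0],"rotation":[0,0,0],"jaw":0.6},{"linear":[0,0,0],"rotation":[0,0,0],"jaw":0.6}]'
python3 - <<'E'
from h import *
go(.431,.2,.087,-8)
blobs(cap('wrist'),800)
E
```

```text
clock: 16.8
eef_pos: [0.5208, -0.3019, 0.29]
tool_rot: [2.211, 2.205, 0.0]
ft_force: [1.2, 1.2, 0.3]
gripper_width: 0.547
grasp_force: 0.0
clock: 18.0
eef_pos: [0.4259, 0.2035, 0.2834]
tool_rot: [2.365, 2.068, 0.008]
ft_force: [0.5, -0.2, -0.8]
gripper_width: 0.595
grasp_force: 0.0
 shift [ 0.07 -0.05 -2.62] turn -0.01 | at [0.426 0.204 0.283] phi -8 j6 0.34 tilt [ 0.004  0.003 -1.   ]
red 1717 px [411. 165.] zmed 0.010 zmax 0.015 mean [0.522 0.226 0.009] rect [0.537 0.213] [0.003 0.5  ] 46.4
red 2094 px [225. 168.] zmed 0.009 zmax 0.012 mean [0.357 0.251 0.009] rect [0.355 0.252] [0.052 0.038] 86.5
red 1854 px [320. 217.] zmed 0.009 zmax 0.012 mean [0.432 0.198 0.009] rect [0.431 0.193] [0.053 0.037] 80.7
```

```bash
python3 -m inch '[{"linear":[0.07,-0.03,-0.5],"rotation":[0,0,0],"jaw":0.6},{"linear":[0,0,-0.5],"rotation":[0,0,0],"jaw":0.6},{"linear":[0,0,-0.5],"rotation":[0,0,0],"jaw":0.6},{"linear":[0,0,-0.5],"rotation":[0,0,0],"jaw":0.6},{"linear":[0,0,-0.4],"rotation":[0,0,0],"jaw":0.6},{"linear":[0,0,-0.22],"rotation":[0,0,0],"jaw":0.6},{"linear":[0,0,0],"rotation":[0,0,0],"jaw":0.2},{"linear":[0,0,0],"rotation":[0,0,0],"jaw":0.2},{"linear":[0,0,0],"rotation":[0,0,0],"jaw":0.2},{"linear":[0,0,0],"rotation":[0,0,0],"jaw":0.2}]' 20
python3 -m inch '[{"linear":[0,0,0.5],"rotation":[0,0,0],"jaw":0.2},{"linear":[0,0,0.5],"rotation":[0,0,0],"jaw":0.2},{"linear":[0,0,0.5],"rotation":[0,0,0],"jaw":0.2},{"linear":[0,0,0.5],"rotation":[0,0,0],"jaw":0.2},{"linear":[0,0,0.5],"rotation":[0,0,0],"jaw":0.2},{"linear":[0,0,0],"rotation":[0,0,0],"jaw":0.2}]'
python3 - <<'E'
from h import *
go(.525,-.347,.275,0)
E
```

```text
clock: 19.05
eef_pos: [0.4335, 0.1958, 0.0855]
tool_rot: [2.371, 2.058, 0.003]
ft_force: [0.6, -3.2, 5.3]
gripper_width: 0.383
grasp_force: 20.0
clock: 19.65
eef_pos: [0.4348, 0.1969, 0.2775]
tool_rot: [2.368, 2.057, 0.015]
ft_force: [-0.2, 0.8, -0.0]
gripper_width: 0.384
grasp_force: 20.0
 shift [ 1.2  -7.25 -0.03] turn 0.18 | at [0.435 0.197 0.277] phi -8 j6 0.33 tilt [ 0.011  0.002 -1.   ]
```

```bash
python3 -m inch '[{"linear":[0.1,-0.61,0],"rotation":[0,0,0.09],"jaw":0.2},{"linear":[0.1,-0.61,0],"rotation":[0,0,0.09],"jaw":0.2},{"linear":[0.1,-0.61,0],"rotation":[0,0,0],"jaw":0.2},{"linear":[0.1,-0.61,0],"rotation":[0,0,0],"jaw":0.2},{"linear":[0.1,-0.61,0],"rotation":[0,0,0],"jaw":0.2},{"linear":[0.1,-0.61,0],"rotation":[0,0,0],"jaw":0.2},{"linear":[0.1,-0.61,0],"rotation":[0,0,0],"jaw":0.2},{"linear":[0.1,-0.61,0],"rotation":[0,0,0],"jaw":0.2},{"linear":[0.1,-0.6,0],"rotation":[0,0,0],"jaw":0.2},{"linear":[0.1,-0.6,0],"rotation":[0,0,0],"jaw":0.2},{"linear":[0.1,-0.6,0],"rotation":[0,0,0],"jaw":0.2},{"linear":[0.1,-0.57,0],"rotation":[0,0,0],"jaw":0.2}]'
python3 - <<'E'
from h import *
go(.525,-.347,.13,0)
E
```

```text
clock: 20.85
eef_pos: [0.5219, -0.3493, 0.2708]
tool_rot: [-2.22, -2.221, 0.0]
ft_force: [0.9, -0.6, -0.3]
gripper_width: 0.382
grasp_force: 20.0
 shift [ 0.04  0.03 -1.88] turn -0.00 | at [ 0.522 -0.349  0.271] phi 0 j6 -0.77 tilt [-0.001  0.001 -1.   ]
```

```bash
python3 -m inch '[{"linear":[0.04,0.03,-0.5],"rotation":[0,0,0],"jaw":0.2},{"linear":[0,0,-0.5],"rotation":[0,0,0],"jaw":0.2},{"linear":[0,0,-0.5],"rotation":[0,0,0],"jaw":0.2},{"linear":[0,0,-0.4],"rotation":[0,0,0],"jaw":0.2},{"linear":[0,0,0],"rotation":[0,0,0],"jaw":0.2},{"linear":[0,0,0],"rotation":[0,0,0],"jaw":0.5},{"linear":[0,0,0],"rotation":[0,0,0],"jaw":0.5},{"linear":[0,0,0.5],"rotation":[0,0,0],"jaw":0.5},{"linear":[0,0,0.5],"rotation":[0,0,0],"jaw":0.5},{"linear":[0,0,0.5],"rotation":[0,0,0],"jaw":0.5},{"linear":[0,0,0.5],"rotation":[0,0,0],"jaw":0.5},{"linear":[-0.17,0.6,0],"rotation":[0,0,0],"jaw":0.6}]'
python3 -m inch '[{"linear":[-0.17,0.6,0],"rotation":[0,0,-0.1],"jaw":0.6},{"linear":[-0.17,0.6,0],"rotation":[0,0,0],"jaw":0.6},{"linear":[-0.17,0.6,0],"rotation":[0,0,0],"jaw":0.6},{"linear":[-0.17,0.6,0],"rotation":[0,0,0],"jaw":0.6},{"linear":[-0.17,0.6,0],"rotation":[0,0,0],"jaw":0.6},{"linear":[-0.17,0.6,0],"rotation":[0,0,0],"jaw":0.6},{"linear":[-0.17,0.6,0],"rotation":[0,0,0],"jaw":0.6},{"linear":[-0.17,0.6,0],"rotation":[0,0,0],"jaw":0.6},{"linear":[-0.17,0.6,0],"rotation":[0,0,0],"jaw":0.6},{"linear":[-0.17,0.6,0],"rotation":[0,0,0],"jaw":0.6},{"linear":[-0.17,0.6,0],"rotation":[0,0,0],"jaw":0.6},{"linear":[-0.17,0.6,0],"rotation":[0,0,0],"jaw":0.6}]'
python3 - <<'E'
from h import *
go(.355,.246,.087,-5)
blobs(cap('wrist'),800)
E
```

```text
clock: 22.05
eef_pos: [0.516, -0.3058, 0.2886]
tool_rot: [2.21, 2.205, 0.0]
ft_force: [0.9, 0.7, 0.5]
gripper_width: 0.548
grasp_force: 0.0
clock: 23.25
eef_pos: [0.3593, 0.242, 0.2821]
tool_rot: [2.304, 2.132, 0.008]
ft_force: [0.3, -0.5, 0.1]
gripper_width: 0.602
grasp_force: 0.0
 shift [-0.06  0.05 -2.6 ] turn -0.01 | at [0.359 0.242 0.282] phi -4 j6 0.41 tilt [ 0.006  0.002 -1.   ]
red 1938 px [432. 158.] zmed 0.009 zmax 0.015 mean [0.471 0.274 0.008] rect [0.492 0.255] [0.003 0.465] 46.5
red 1990 px [307. 200.] zmed 0.009 zmax 0.012 mean [0.355 0.253 0.008] rect [0.355 0.254] [0.051 0.037] 86.8
```

```bash
python3 -m inch '[{"linear":[-0.06,0.06,-0.5],"rotation":[0,0,0],"jaw":0.6},{"linear":[0,0,-0.5],"rotation":[0,0,0],"jaw":0.6},{"linear":[0,0,-0.5],"rotation":[0,0,0],"jaw":0.6},{"linear":[0,0,-0.5],"rotation":[0,0,0],"jaw":0.6},{"linear":[0,0,-0.4],"rotation":[0,0,0],"jaw":0.6},{"linear":[0,0,-0.19],"rotation":[0,0,0],"jaw":0.6},{"linear":[0,0,0],"rotation":[0,0,0],"jaw":0.2},{"linear":[0,0,0],"rotation":[0,0,0],"jaw":0.2},{"linear":[0,0,0],"rotation":[0,0,0],"jaw":0.2},{"linear":[0,0,0],"rotation":[0,0,0],"jaw":0.2}]' 20
python3 -m inch '[{"linear":[0,0,0.5],"rotation":[0,0,0],"jaw":0.2},{"linear":[0,0,0.5],"rotation":[0,0,0],"jaw":0.2},{"linear":[0,0,0.5],"rotation":[0,0,0],"jaw":0.2},{"linear":[0,0,0.5],"rotation":[0,0,0],"jaw":0.2},{"linear":[0,0,0.5],"rotation":[0,0,0],"jaw":0.2},{"linear":[0,0,0],"rotation":[0,0,0],"jaw":0.2}]'
python3 - <<'E'
from h import *
go(.525,-.347,.275,0)
E
```

```text
clock: 24.3
eef_pos: [0.3562, 0.2448, 0.0865]
tool_rot: [2.305, 2.133, 0.004]
ft_force: [-1.5, -0.7, 5.8]
gripper_width: 0.38
grasp_force: 20.0
clock: 24.9
eef_pos: [0.3574, 0.2454, 0.2782]
tool_rot: [2.302, 2.131, 0.016]
ft_force: [0.2, -0.2, -0.3]
gripper_width: 0.385
grasp_force: 20.0
 shift [ 2.23 -7.9  -0.04] turn 0.10 | at [0.357 0.245 0.278] phi -4 j6 0.42 tilt [ 0.01   0.004 -1.   ]
```

```bash
python3 -m inch '[{"linear":[0.17,-0.61,0],"rotation":[0,0,0.1],"jaw":0.2},{"linear":[0.17,-0.61,0],"rotation":[0,0,0],"jaw":0.2},{"linear":[0.17,-0.61,0],"rotation":[0,0,0],"jaw":0.2},{"linear":[0.17,-0.61,0],"rotation":[0,0,0],"jaw":0.2},{"linear":[0.17,-0.61,0],"rotation":[0,0,0],"jaw":0.2},{"linear":[0.17,-0.61,0],"rotation":[0,0,0],"jaw":0.2},{"linear":[0.17,-0.61,0],"rotation":[0,0,0],"jaw":0.2},{"linear":[0.17,-0.61,0],"rotation":[0,0,0],"jaw":0.2},{"linear":[0.17,-0.6,0],"rotation":[0,0,0],"jaw":0.2},{"linear":[0.17,-0.6,0],"rotation":[0,0,0],"jaw":0.2},{"linear":[0.17,-0.6,0],"rotation":[0,0,0],"jaw":0.2},{"linear":[0.17,-0.6,0],"rotation":[0,0,0],"jaw":0.2}]'
python3 - <<'E'
from h import *
go(.525,-.347,.13,0)
E
```

```text
clock: 26.1
eef_pos: [0.508, -0.3032, 0.2718]
tool_rot: [-2.22, -2.221, -0.0]
ft_force: [1.0, 0.7, -0.8]
gripper_width: 0.386
grasp_force: 20.0
 shift [ 0.23 -0.58 -1.89] turn -0.00 | at [ 0.508 -0.303  0.272] phi 0 j6 -0.73 tilt [-0.001  0.001 -1.   ]
```

```bash
python3 -m inch '[{"linear":[0.23,-0.58,0],"rotation":[0,0,0],"jaw":0.2},{"linear":[0,0,-0.5],"rotation":[0,0,0],"jaw":0.2},{"linear":[0,0,-0.5],"rotation":[0,0,0],"jaw":0.2},{"linear":[0,0,-0.5],"rotation":[0,0,0],"jaw":0.2},{"linear":[0,0,-0.3],"rotation":[0,0,0],"jaw":0.2},{"linear":[0,0,0],"rotation":[0,0,0],"jaw":0.2},{"linear":[0,0,0],"rotation":[0,0,0],"jaw":0.5},{"linear":[0,0,0],"rotation":[0,0,0],"jaw":0.5},{"linear":[0,0,0.5],"rotation":[0,0,0],"jaw":0.5},{"linear":[0,0,0.5],"rotation":[0,0,0],"jaw":0.5},{"linear":[0,0,0.5],"rotation":[0,0,0],"jaw":0.5},{"linear":[0,0,0.3],"rotation":[0,0,0],"jaw":0.5}]'
python3 -m inch '[{"linear":[-0.24,0.45,0],"rotation":[0,0,-0.1],"jaw":1},{"linear":[-0.24,0.45,0],"rotation":[0,0,-0.09],"jaw":1},{"linear":[-0.24,0.45,0],"rotation":[0,0,0],"jaw":1},{"linear":[-0.24,0.45,0],"rotation":[0,0,0],"jaw":1},{"linear":[-0.24,0.45,0],"rotation":[0,0,0],"jaw":1},{"linear":[-0.24,0.45,0],"rotation":[0,0,0],"jaw":1},{"linear":[0,0,0],"rotation":[0,0,0],"jaw":1},{"linear":[0,0,0],"rotation":[0,0,0],"jaw":1}]'
python3 - <<'E'
from h import *
go(.417,-.142,.118,-8.4)
w=cap('wrist','w3.png')
for p in [(.417,-.142,.05),(.423,-.1025,.05),(.483,-.188,.025),(.505,-.037,.025)]:
    q=w['R']@np.array(p)+w['t'];print(p,(w['mtx']@q/q[2])[:2].round())
c=cap('top','top3.png');packers(c)
s=cap('scene');cv2.imwrite('pics/bins.png',np.hstack([cv2.resize(s['frame'][200:320,380:540],None,fx=2.4,fy=2.4),cv2.resize(c['frame'][170:260,370:490],None,fx=3.2,fy=3.2)]))
E
```

```text
clock: 27.3
eef_pos: [0.5265, -0.3458, 0.2788]
tool_rot: [2.214, 2.217, 0.0]
ft_force: [0.3, -0.5, 0.0]
gripper_width: 0.5
grasp_force: 0.0
clock: 28.1
eef_pos: [0.4179, -0.1424, 0.2748]
tool_rot: [2.375, 2.049, 0.002]
ft_force: [1.0, -1.4, 0.4]
gripper_width: 0.996
grasp_force: 0.0
 shift [-0.01  0.01 -2.09] turn 0.00 | at [ 0.418 -0.142  0.275] phi -8 j6 -0.44 tilt [ 0.004 -0.003 -1.   ]
(0.417, -0.142, 0.05) [312. 223.]
(0.423, -0.1025, 0.05) [312. 170.]
(0.483, -0.188, 0.025) [397. 257.]
(0.505, -0.037, 0.025) [407.  63.]
```

View pics/w3.png

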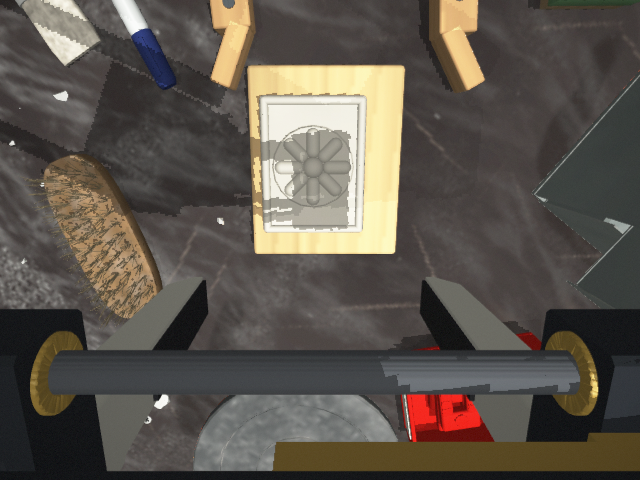

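View pics/bins.png

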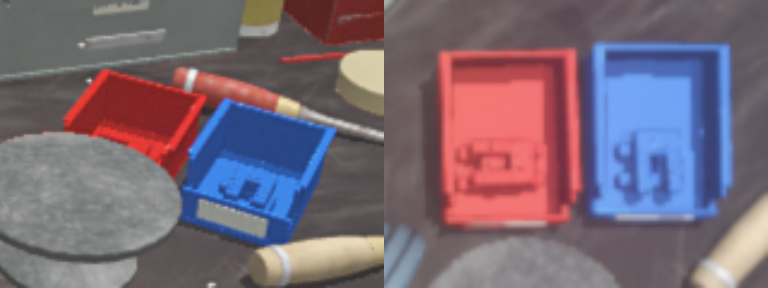

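Wrist view: the relief centre at (313,167) agrees with the prediction, and all the packers are in their bins with none left on the table. I'll grip the relief lightly near its right end and slide the board along the worktop, keeping z constant.

```bash
python3 -m inch '[{"linear":[0,0.06,-0.5],"rotation":[0,0,0],"jaw":1},{"linear":[0,0,-0.5],"rotation":[0,0,0],"jaw":1},{"linear":[0,0,-0.5],"rotation":[0,0,0],"jaw":1},{"linear":[0,0,-0.4],"rotation":[0,0,0],"jaw":1},{"linear":[0,0,-0.15],"rotation":[0,0,0],"jaw":1},{"linear":[0,0,0],"rotation":[0,0,0],"jaw":1},{"linear":[0,0,0],"rotation":[0,0,0],"jaw":0.75},{"linear":[0,0,0],"rotation":[0,0,0],"jaw":0.75},{"linear":[0,0,0],"rotation":[0,0,0],"jaw":0.75},{"linear":[0,0,0],"rotation":[0,0,0],"jaw":0.75}]' 25
cat >> h.py <<'E'
def board():
    "board pose in world and bay from the plywood in the top view"
    c=cap('top');H,S,V=cv2.split(cv2.cvtColor(c['frame'],cv2.COLOR_BGR2HSV));W=pts(c)
    m=(abs(W[...,2]-.025)<.004)&(H>9)&(H<28)&(S>50)&(V>110)&(W[...,0]>.3)&(W[...,0]<.56)&(W[...,1]>-.25)&(W[...,1]<.15)
    n,l,st,ce=cv2.connectedComponentsWithStats(m.astype(np.uint8));i=1+st[1:,4].argmax();r=cv2.minAreaRect(W[l==i][:,:2].astype(np.float32));print('board rect',np.round(r[0],3),np.round(r[1],3),round(r[2],1))
E
python3 - <<'E'
from h import *
board();go(.417,-.142,.118,-4.3)
E
```

```text
clock: 29.25
eef_pos: [0.4183, -0.1388, 0.1199]
tool_rot: [2.378, 2.049, 0.001]
ft_force: [2.0, -2.2, -0.2]
gripper_width: 0.856
grasp_force: 25.0
board rect [ 0.471 -0.041] [0.036 0.084] 54.2
 shift [-0.02 -0.04 -0.03] turn 0.09 | at [ 0.418 -0.139  0.12 ] phi -8 j6 -0.43 tilt [ 0.003 -0.002 -1.   ]
```

```bash
python3 -m inch '[{"linear":[0.1,0,0],"rotation":[0,0,0.03],"jaw":0.75},{"linear":[0.1,0,0],"rotation":[0,0,0.03],"jaw":0.75},{"linear":[0.1,0,0],"rotation":[0,0,0.03],"jaw":0.75},{"linear":[0.017,0.22,0],"rotation":[0,0,0],"jaw":0.75},{"linear":[0.017,0.22,0],"rotation":[0,0,0],"jaw":0.75},{"linear":[0.017,0.22,0],"rotation":[0,0,0],"jaw":0.75},{"linear":[0,0,0],"rotation":[0,0,0],"jaw":0.75}]'
python3 - <<'E'
from h import *
go(.4528,.0216,.118,-4.3)
c=cap('scene');W=pts(c);cv2.imwrite('pics/s4.png',cv2.resize(c['frame'][170:310,170:400],None,fx=3.4,fy=3.4))
E
```

```text
clock: 30.0
eef_pos: [0.444, -0.0872, 0.1197]
tool_rot: [2.304, 2.136, 0.001]
ft_force: [1.6, 3.7, 5.0]
gripper_width: 0.852
grasp_force: 25.0
 shift [ 0.12  1.45 -0.02] turn 0.00 | at [ 0.444 -0.087  0.12 ] phi -4 j6 -0.37 tilt [ 0.001  0.    -1.   ]
```

View pics/s4.png

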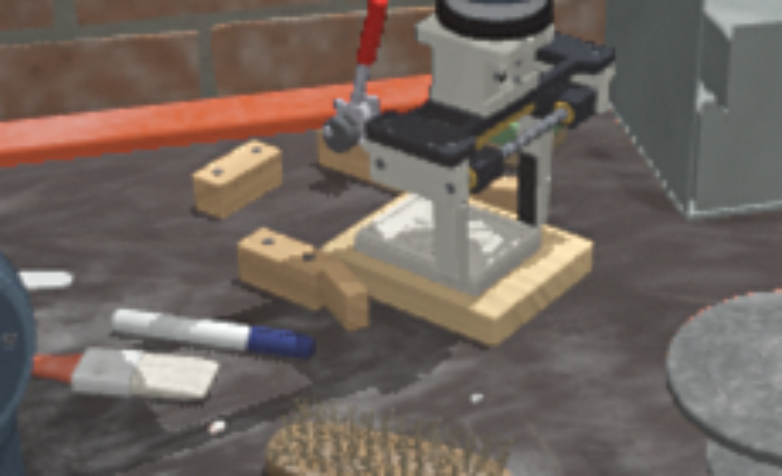

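```bash
python3 -m inch '[{"linear":[0.017,0.2,0],"rotation":[0,0,0],"jaw":0.75},{"linear":[0.017,0.2,0],"rotation":[0,0,0],"jaw":0.75},{"linear":[0.017,0.2,0],"rotation":[0,0,0],"jaw":0.75},{"linear":[0.017,0.2,0],"rotation":[0,0,0],"jaw":0.75},{"linear":[0.017,0.2,0],"rotation":[0,0,0],"jaw":0.75},{"linear":[0.015,0.17,0],"rotation":[0,0,0],"jaw":0.75},{"linear":[0,0,0],"rotation":[0,0,0],"jaw":0.75}]'
python3 - <<'E'
from h import *
go(.4528,.0216,.118,-4.3);print(bot.observe()['ft_force'].round(1))
W=pts(cap('top'));m=(W[...,2]>.12)&(abs(W[...,0]-.55)<.012)&(abs(W[...,1]-.08)<.04)
print('lever top',W[m].mean(0).round(3),m.sum())
E
```

```text
clock: 30.75
eef_pos: [0.4516, -0.0005, 0.1197]
tool_rot: [2.303, 2.135, 0.0]
ft_force: [1.7, 1.5, 6.2]
gripper_width: 0.853
grasp_force: 25.0
 shift [ 0.02  0.3  -0.02] turn 0.00 | at [ 0.452 -0.001  0.12 ] phi -4 j6 -0.17 tilt [ 0.001 -0.    -1.   ]
[1.7 1.5 6.2]
lever top [0.551 0.073 0.148] 28
```

```bash
python3 -m inch '[{"linear":[0.004,0.05,0],"rotation":[0,0,0],"jaw":0.75},{"linear":[0.004,0.05,0],"rotation":[0,0,0],"jaw":0.75},{"linear":[0.004,0.05,0],"rotation":[0,0,0],"jaw":0.75},{"linear":[0.004,0.05,0],"rotation":[0,0,0],"jaw":0.75},{"linear":[0.004,0.05,0],"rotation":[0,0,0],"jaw":0.75},{"linear":[0,0,0],"rotation":[0,0,0],"jaw":0.75}]'; python3 -m inch '[{"linear":[0,0.03,0],"rotation":[0,0,0],"jaw":0.75},{"linear":[0,0.03,0],"rotation":[0,0,0],"jaw":0.75},{"linear":[0,0,0],"rotation":[0,0,0],"jaw":0.75}]'
```

```text
clock: 31.4
eef_pos: [0.4531, 0.0166, 0.1197]
tool_rot: [2.302, 2.135, -0.002]
ft_force: [0.0, -6.1, 5.6]
gripper_width: 0.854
grasp_force: 25.0
clock: 31.7
eef_pos: [0.4532, 0.0209, 0.1197]
tool_rot: [2.302, 2.134, -0.002]
ft_force: [-0.1, -6.4, 5.8]
gripper_width: 0.856
grasp_force: 25.0
```

```bash
for i in 1 2; do python3 -m inch '[{"linear":[0,0.03,0],"rotation":[0,0,0],"jaw":0.75},{"linear":[0,0,0],"rotation":[0,0,0],"jaw":0.75}]'; done
python3 - <<'E'
from h import *
c=cap('top','top5.png');cv2.imwrite('pics/t5.png',cv2.resize(c['frame'][190:300,190:340],None,fx=5,fy=5))
E
```

```text
clock: 31.9
eef_pos: [0.4533, 0.0224, 0.1197]
tool_rot: [2.301, 2.134, -0.004]
ft_force: [-0.3, -10.9, 5.3]
gripper_width: 0.852
grasp_force: 25.0
clock: 32.1
eef_pos: [0.4534, 0.0229, 0.1197]
tool_rot: [2.298, 2.134, -0.007]
ft_force: [-1.9, -21.1, 5.0]
gripper_width: 0.856
grasp_force: 25.0
```

View pics/t5.png

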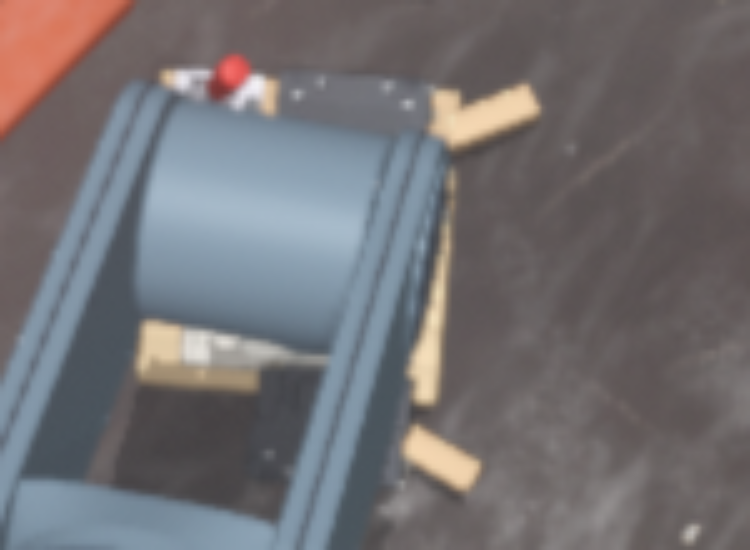

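The contact force rose to 21 N as motion stopped at the predicted home position. The lever is still raised. Releasing and checking.

```bash
python3 -m inch '[{"linear":[0,-0.03,0],"rotation":[0,0,0],"jaw":0.75},{"linear":[0,0,0],"rotation":[0,0,0],"jaw":1},{"linear":[0,0,0],"rotation":[0,0,0],"jaw":1},{"linear":[0,0,0],"rotation":[0,0,0],"jaw":1},{"linear":[0,0,0.4],"rotation":[0,0,0],"jaw":1},{"linear":[0,0,0.5],"rotation":[0,0,0],"jaw":1},{"linear":[0,0,0.5],"rotation":[0,0,0],"jaw":1},{"linear":[0,0,0.5],"rotation":[0,0,0],"jaw":1},{"linear":[0,-0.6,0.2],"rotation":[0,0,0],"jaw":0.3},{"linear":[0,-0.6,0],"rotation":[0,0,0],"jaw":0},{"linear":[0,-0.6,0],"rotation":[0,0,0],"jaw":0},{"linear":[0,-0.6,0],"rotation":[0,0,0],"jaw":0}]'
python3 -m inch '[{"linear":[0,-0.6,0],"rotation":[0,0,0],"jaw":0},{"linear":[0,-0.6,0],"rotation":[0,0,0],"jaw":0},{"linear":[0,-0.6,0],"rotation":[0,0,0],"jaw":0}]'
python3 - <<'E'
from h import *
c=cap('top','top6.png');cv2.imwrite('pics/t6.png',cv2.resize(c['frame'][190:300,190:340],None,fx=5,fy=5))
H,S,V=cv2.split(cv2.cvtColor(c['frame'],cv2.COLOR_BGR2HSV));W=pts(c)
th=-.075;Rb=np.array([[np.cos(th),-np.sin(th)],[np.sin(th),np.cos(th)]])
B=(W[...,:2]-[.539,.127])@Rb
rel=(abs(W[...,2]-.048)<.006)&(S<60)&(V>140)&(abs(B[...,0]+.078)<.06)&(abs(B[...,1]+.075)<.08)
q=B[rel].astype(np.float32);r=cv2.minAreaRect(q);print('relief in bay',np.round(r[0],4),np.round(r[1],3),r[2])
bd=(abs(W[...,2]-.025)<.004)&(H>9)&(H<28)&(S>50)&(V>110)&(abs(B[...,0]+.07)<.066)&(abs(B[...,1]+.08)<.1)
b=B[bd];print('board bay ext',np.percentile(b,[1,99],axis=0).round(3))
m=(W[...,2]>.12)&(abs(W[...,0]-.55)<.02)&(abs(W[...,1]-.08)<.04);print('lever',W[m].mean(0).round(3))
go(.55,.03,.25,-4.3)
E
```

```text
clock: 33.35
eef_pos: [0.4525, -0.1563, 0.2767]
tool_rot: [2.304, 2.135, 0.001]
ft_force: [0.3, 0.3, 0.5]
gripper_width: 0.71
grasp_force: 0.0
clock: 33.65
eef_pos: [0.4525, -0.2916, 0.2763]
tool_rot: [-2.305, -2.134, -0.001]
ft_force: [0.5, -0.0, 0.8]
gripper_width: 0.447
grasp_force: 0.0
relief in bay [-0.0682 -0.0754] [0.102 0.098] 89.78764343261719
board bay ext [[-0.127 -0.149]
 [-0.009  0.016]]
lever [0.549 0.074 0.146]
 shift [ 1.3   4.38 -0.35] turn 0.01 | at [ 0.453 -0.298  0.276] phi -5 j6 -0.71 tilt [ 0.    -0.005 -1.   ]
```

View pics/t6.png

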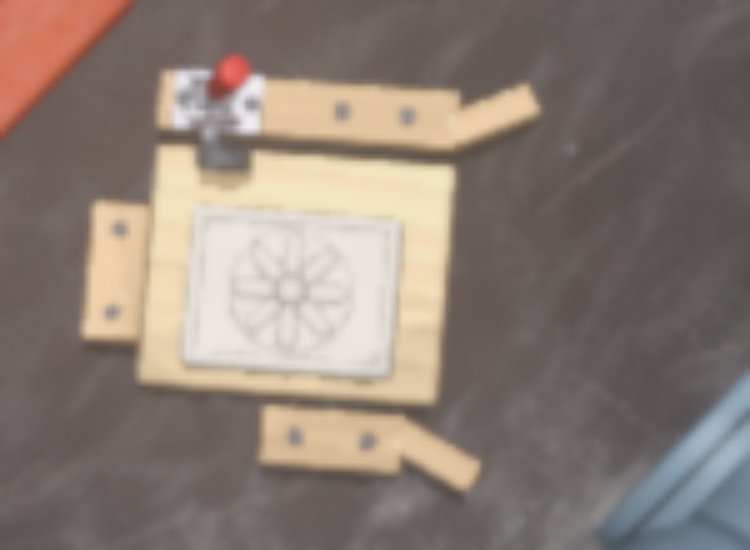

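The board is home: its left edge touches the end stop and it sits square, with the relief at (290,290) and the lever still up at (233,72). Next I'll go above the lever handle.

```bash
python3 -m inch '[{"linear":[0.13,0.5,0.05],"rotation":[0,0,0],"jaw":0.4},{"linear":[0.13,0.5,0],"rotation":[0,0,0],"jaw":0.4},{"linear":[0.13,0.5,0],"rotation":[0,0,0],"jaw":0.4},{"linear":[0.13,0.5,0],"rotation":[0,0,0],"jaw":0.4},{"linear":[0.13,0.5,0],"rotation":[0,0,0],"jaw":0.4},{"linear":[0.13,0.5,0],"rotation":[0,0,0],"jaw":0.4},{"linear":[0.13,0.5,0],"rotation":[0,0,0],"jaw":0.4},{"linear":[0.13,0.5,0],"rotation":[0,0,0],"jaw":0.4},{"linear":[0.13,0.5,0],"rotation":[0,0,0],"jaw":0.4},{"linear":[0.13,0.45,0],"rotation":[0,0,0],"jaw":0.4},{"linear":[0,0,0],"rotation":[0,0,0],"jaw":0.4},{"linear":[0,0,0],"rotation":[0,0,0],"jaw":0.4}]'
python3 - <<'E'
from h import *
go(.5495,.075,.203,-4.3)
w=cap('wrist','w7.png')
for p in [(.5495,.075,.131),(.549,.072,.15)]:
    q=w['R']@np.array(p)+w['t'];print((w['mtx']@q/q[2])[:2].round())
blobs(w,300)
E
```

```text
clock: 34.9
eef_pos: [0.5498, 0.082, 0.2798]
tool_rot: [-2.302, -2.136, 0.002]
ft_force: [-0.3, -0.4, -0.2]
gripper_width: 0.402
grasp_force: 0.0
 shift [-0.   -0.09 -1.02] turn -0.00 | at [0.55  0.082 0.28 ] phi -4 j6 0.02 tilt [-0.001 -0.    -1.   ]
[315. 265.]
[314. 281.]
red 30752 px [450. 156.] zmed 0.014 zmax 0.112 mean [0.671 0.116 0.012] rect [0.749 0.08 ] [0.115 0.61 ] 45.3
red 1482 px [316. 254.] zmed 0.135 zmax 0.151 mean [0.551 0.082 0.131] rect [0.551 0.081] [0.027 0.014] 85.3
blue 370 px [ 64. 310.] zmed 0.015 zmax 0.291 mean [0.316 0.01  0.018] rect [0.407 0.059] [0.233 0.018] 28.0
```

View pics/w7.png

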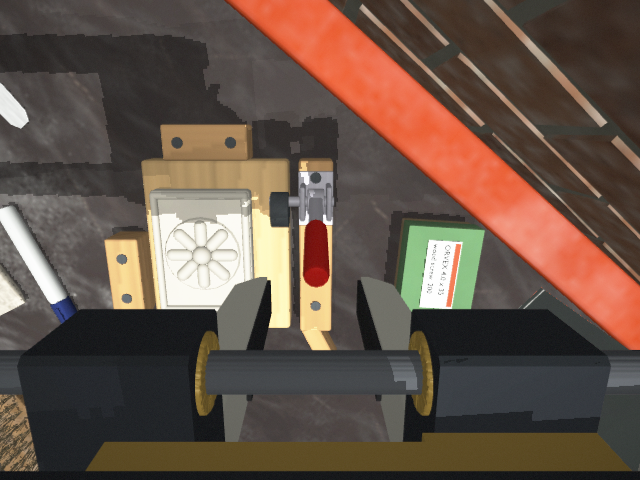

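```bash
python3 -m inch '[{"linear":[0,-0.09,-0.3],"rotation":[0,0,0],"jaw":0.4},{"linear":[0,0,-0.4],"rotation":[0,0,0],"jaw":0.4},{"linear":[0,0,-0.32],"rotation":[0,0,0],"jaw":0.4},{"linear":[0,0,0],"rotation":[0,0,0],"jaw":0.05},{"linear":[0,0,0],"rotation":[0,0,0],"jaw":0.05},{"linear":[0,0,0],"rotation":[0,0,0],"jaw":0.05},{"linear":[0,0,0],"rotation":[0,0,0],"jaw":0.05}]' 8
python3 -m inch '[{"linear":[-0.015,-0.2,-0.07],"rotation":[0,0,0],"jaw":0.05},{"linear":[-0.015,-0.2,-0.12],"rotation":[0,0,0],"jaw":0.05},{"linear":[-0.013,-0.18,-0.155],"rotation":[0,0,0],"jaw":0.05},{"linear":[0,0,0],"rotation":[0,0,0],"jaw":0.05}]'
```

```text
clock: 35.65
eef_pos: [0.5503, 0.0738, 0.2053]
tool_rot: [2.305, 2.133, 0.0]
ft_force: [-2.6, -1.9, 3.7]
gripper_width: 0.16
grasp_force: 8.0
clock: 36.05
eef_pos: [0.547, 0.0285, 0.1773]
tool_rot: [2.306, 2.131, -0.002]
ft_force: [-2.6, -4.4, 3.1]
gripper_width: 0.159
grasp_force: 8.0
```

```bash
python3 -m inch '[{"linear":[-0.01,-0.14,-0.19],"rotation":[0,0,0],"jaw":0.05},{"linear":[-0.008,-0.1,-0.21],"rotation":[0,0,0],"jaw":0.05},{"linear":[-0.004,-0.05,-0.19],"rotation":[0,0,0],"jaw":0.05},{"linear":[0,-0.02,-0.15],"rotation":[0,0,0],"jaw":0.05},{"linear":[0,0,-0.04],"rotation":[0,0,0],"jaw":0.05},{"linear":[0,0,0],"rotation":[0,0,0],"jaw":0.05}]'
```

```text
clock: 36.65
eef_pos: [0.5454, 0.0063, 0.119]
tool_rot: [2.305, 2.133, -0.003]
ft_force: [-2.5, -6.3, -0.1]
gripper_width: 0.159
grasp_force: 8.0
```

```bash
python3 -m inch '[{"linear":[0,0,0],"rotation":[0,0,0],"jaw":0.35},{"linear":[0,0,0],"rotation":[0,0,0],"jaw":0.35},{"linear":[0,0,0.4],"rotation":[0,0,0],"jaw":0.35},{"linear":[0,0,0.5],"rotation":[0,0,0],"jaw":0.35},{"linear":[0,0,0.5],"rotation":[0,0,0],"jaw":0.35},{"linear":[0,0,0],"rotation":[0,0,0],"jaw":0}]'
python3 - <<'E'
from h import *
w=cap('wrist');W=pts(w);H,S,V=cv2.split(cv2.cvtColor(w['frame'],cv2.COLOR_BGR2HSV))
m=((H<8)|(H>172))&(S>120)&(abs(W[...,0]-.548)<.03)&(abs(W[...,1]-.02)<.05)&(W[...,2]>.03);q=W[m]
print(len(q),q.mean(0).round(3),'z by y',np.polyfit(q[:,1],q[:,2],1).round(3),np.percentile(q,[2,98],axis=0).round(3))
s=cap('scene','s8.png');cv2.imwrite('pics/s8c.png',cv2.resize(s['frame'][170:290,170:400],None,fx=3.4,fy=3.4))
go(.5465,.015,.2,-4.3)
E
```

```text
clock: 37.25
eef_pos: [0.5485, 0.0075, 0.2302]
tool_rot: [2.299, 2.128, 0.011]
ft_force: [0.6, -0.8, 0.3]
gripper_width: 0.302
grasp_force: 0.0
2063 [0.546 0.023 0.063] z by y [-0.12   0.066] [[ 0.538 -0.004  0.057]
 [ 0.554  0.05   0.067]]
 shift [ 0.01  0.1  -0.34] turn 0.00 | at [0.546 0.008 0.226] phi -4 j6 -0.11 tilt [ 0.003 -0.    -1.   ]
```

View pics/s8c.png

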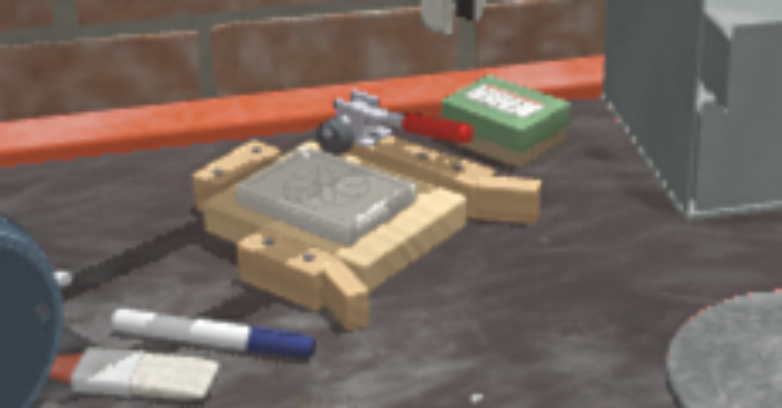

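The lever is nearly flat, at about 0.12 rad. I'll finish with the closed fingertips pressing on top of the handle.

```bash
python3 -m inch '[{"linear":[0,0,-0.2],"rotation":[0,0,0],"jaw":0},{"linear":[0,0,-0.2],"rotation":[0,0,0],"jaw":0},{"linear":[0,0,-0.2],"rotation":[0,0,0],"jaw":0},{"linear":[0,0,-0.2],"rotation":[0,0,0],"jaw":0},{"linear":[0,0,-0.2],"rotation":[0,0,0],"jaw":0},{"linear":[0,0,-0.1],"rotation":[0,0,0],"jaw":0},{"linear":[0,0,-0.06],"rotation":[0,0,0],"jaw":0},{"linear":[0,0,0],"rotation":[0,0,0],"jaw":0}]'
python3 -m inch '[{"linear":[0,0,-0.03],"rotation":[0,0,0],"jaw":0},{"linear":[0,0,-0.03],"rotation":[0,0,0],"jaw":0},{"linear":[0,0,0],"rotation":[0,0,0],"jaw":0}]'
```

```text
clock: 38.15
eef_pos: [0.5445, 0.0075, 0.1395]
tool_rot: [-2.305, -2.134, 0.002]
ft_force: [-10.5, 0.8, 25.5]
gripper_width: 0.007
grasp_force: 12.8
clock: 38.45
eef_pos: [0.5447, 0.0075, 0.1386]
tool_rot: [2.304, 2.134, -0.001]
ft_force: [-19.5, 0.1, 53.8]
gripper_width: 0.004
grasp_force: 26.5
```

The force climbed steeply at a hard stop with the tip at 54.5 mm, which is the height of the flat rod's top. Retreating and verifying.

```bash
python3 -m inch '[{"linear":[0,0,0.3],"rotation":[0,0,0],"jaw":0},{"linear":[0,0,0.5],"rotation":[0,0,0],"jaw":0},{"linear":[0,0,0.5],"rotation":[0,0,0],"jaw":0},{"linear":[0,0,0.3],"rotation":[0,0,0],"jaw":0},{"linear":[0,0,0],"rotation":[0,0,0],"jaw":0}]'
python3 - <<'E'
from h import *
w=cap('wrist');W=pts(w);H,S,V=cv2.split(cv2.cvtColor(w['frame'],cv2.COLOR_BGR2HSV))
m=((H<8)|(H>172))&(S>120)&(abs(W[...,0]-.548)<.03)&(abs(W[...,1]-.02)<.05)&(W[...,2]>.03);q=W[m]
print(len(q),q.mean(0).round(3),'z by y',np.polyfit(q[:,1],q[:,2],1).round(3))
E
python3 -m inch '[{"linear":[-0.2,-0.5,0],"rotation":[0,0,0],"jaw":0},{"linear":[-0.2,-0.5,0],"rotation":[0,0,0],"jaw":0},{"linear":[-0.2,-0.5,0],"rotation":[0,0,0],"jaw":0},{"linear":[-0.2,-0.5,0],"rotation":[0,0,0],"jaw":0},{"linear":[-0.2,-0.5,0],"rotation":[0,0,0],"jaw":0},{"linear":[-0.2,-0.5,0],"rotation":[0,0,0],"jaw":0},{"linear":[-0.2,-0.5,0],"rotation":[0,0,0],"jaw":0},{"linear":[0,0,0],"rotation":[0,0,0],"jaw":0}]'
python3 - <<'E'
from h import *
c=cap('top');cv2.imwrite('pics/t9.png',cv2.resize(c['frame'][130:310,150:500],None,fx=2.2,fy=2.2));packers(c)
E
```

```text
clock: 38.95
eef_pos: [0.5468, 0.0075, 0.2558]
tool_rot: [2.302, 2.131, 0.006]
ft_force: [0.4, -0.1, -0.2]
gripper_width: 0.006
grasp_force: 0.0
1628 [0.546 0.022 0.054] z by y [-0.011  0.054]
clock: 39.8
eef_pos: [0.4382, -0.2584, 0.2505]
tool_rot: [-2.309, -2.126, 0.003]
ft_force: [0.8, 1.3, -0.6]
gripper_width: 0.004
grasp_force: 0.0
```

View pics/t9.png

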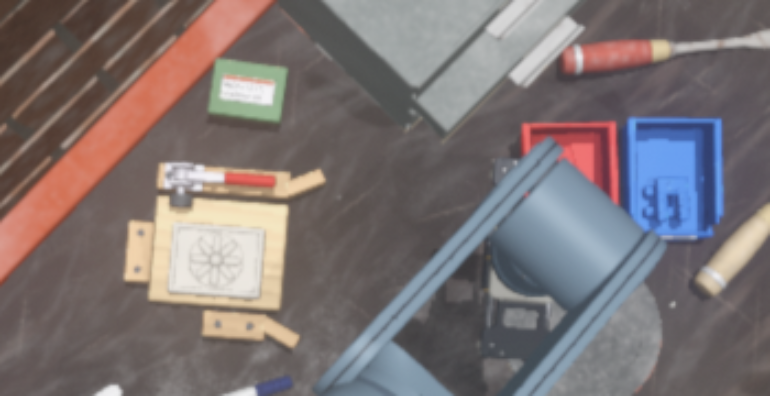

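The lever is flat along the fence at (250,180), the board is home against the stop at (140,250), no packers are loose, and the screw box is untouched.

```bash
python3 -c "
from station import bot
print(bot.finish_job())"
```

```text
the job is handed in; nothing more can be done
None
```

I handed the job in: the three red and two blue packers are in their matching bins, the board was slid home against the end stop without lifting, the lever is pressed flat, and the screw box is untouched; the hand-in call returned no verdict.

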